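# Chock the brazed tubes on the cooling board and take their temperature

## Task

Lay every freshly brazed tube from the rack across the sloping cooling board so that it lies on the white band, chocking each with a yellow wedge under its downhill side, so that it stays put when you let go. When all of them are lying safely, take the thermometer wand off its rest and aim its lens at the middle of each tube from about 11 cm, without touching it, holding still for three seconds: first the copper tube, then the brass, then the steel one (one of them may be missing). Put the wand back on its rest, with every tube still chocked on the band, and leave the can, the pliers and the weight alone.

Things in the scene. Friction and masses are not known exactly. Their poses are not given: they have to be found in the camera images.
- copper_tube: Short round tube, reddish-brown copper, dark seam ring round its middle, outer diameter 40 mm, 50 mm long, 0.12 kg; it rolls freely. Black end faces (treat as solid; grip it over its two flat ends, 50 mm apart). Origin at its middle, x along its axis. Starts in a groove of the rack. One of the three may be absent.
- brass_tube: Short round tube, yellow brass, dark seam ring round its middle, outer diameter 40 mm, 50 mm long, 0.12 kg; it rolls freely. Black end faces (treat as solid; grip it over its two flat ends, 50 mm apart). Origin at its middle, x along its axis. Starts in a groove of the rack. One of the three may be absent.
- steel_tube: Short round tube, silvery grey steel, dark seam ring round its middle, outer diameter 40 mm, 50 mm long, 0.12 kg; it rolls freely. Black end faces (treat as solid; grip it over its two flat ends, 50 mm apart). Origin at its middle, x along its axis. Starts in a groove of the rack. One of the three may be absent.
- wedge1: Yellow steel chock wedge, 46 mm long (x), 30 wide (y), 24 high, 0.15 kg; stays on the board by friction. Origin: centre of its underside. Flat top from x = -23 to -5 mm, then a ramp down to a 2 mm toe at x = +23 mm: the toe (+x) goes under a tube's downhill side. A tube resting on the ramp has its axis 32 mm ahead (+x) of the origin and 20 mm above the underside plane.
- wedge2: Yellow steel chock wedge, 46 mm long (x), 30 wide (y), 24 high, 0.15 kg; stays on the board by friction. Origin: centre of its underside. Flat top from x = -23 to -5 mm, then a ramp down to a 2 mm toe at x = +23 mm: the toe (+x) goes under a tube's downhill side. A tube resting on the ramp has its axis 32 mm ahead (+x) of the origin and 20 mm above the underside plane.
- wedge3: Yellow steel chock wedge, 46 mm long (x), 30 wide (y), 24 high, 0.15 kg; stays on the board by friction. Origin: centre of its underside. Flat top from x = -23 to -5 mm, then a ramp down to a 2 mm toe at x = +23 mm: the toe (+x) goes under a tube's downhill side. A tube resting on the ramp has its axis 32 mm ahead (+x) of the origin and 20 mm above the underside plane.
- board: Fixed grey cooling board, a plate 230 mm along the slope, 310 mm wide (y), rising 10 degrees towards its +x side (away from the robot). Origin on the bench under the plate's centre, where the plate's surface is 33.5 mm above the bench. Rims above the surface: 14 mm on the low (-x) edge, 4 mm on the flanks. An unchocked tube rolls down to the low rim.
- band (a point): Centre of the white painted band that runs across the board, on the plate's surface. Its frame lies in the tilted plate: x uphill, y along the band (across the slope), z out of the plate. The band is 50 mm wide (x) and 294 mm long (y); the plate reaches from x = -170 mm (inside of the low rim) to +60 mm, the flank rims stand at y = +-149 mm.
- rack: Fixed wooden rack, base 175 x 34 x 12 mm, with three grooves across it at x = -55, 0, +55 mm, formed by ribs 8 mm high. Origin at the centre of its underside. A tube in a groove lies along the rack's y with its axis 32 mm above the bench and sticks out 8 mm on each side.
- mat: Fixed black rubber mat, 200 x 130 x 3 mm, on which the three wedges lie at the start. Origin at the centre of its underside.
- wand: Hand-held infrared thermometer wand, 0.2 kg: orange boxy handle 110 mm long (x), 28 mm wide (y), 30 mm high, and at its +x end a brass neck bent down to a black round head. Origin at the centre of the handle's underside. The handle's middle 60 mm is free to grip across its width, fingers on both sides, from above.
- lens (a point): Lens at the front of the wand's head, 118 mm ahead of the wand's origin and 15 mm below the handle's underside. The lens frame's +x is the line of sight: it points forward and 50 degrees downward when the handle is level. It reads what lies on that line, from 60 to 180 mm away.
- rest: Fixed green rest for the wand: steel foot 120 x 70 x 8 mm with two saddles at x = -38 and +38 mm, each 14 mm long; their tops, 60 mm above the bench, carry the handle, between lips 36 mm apart and 8 mm high. Origin at the centre of its underside. A wand at home has its origin 60 mm above the rest's origin and its x axis along the rest's x.
- rod_can: Tin can with copper rods, 76 mm across, 130 mm high with the rods; a bystander, origin at the centre of its underside.
- pliers: Pliers with red handles, 170 mm long (x), 60 mm wide, 14 mm high, lying flat; a bystander, origin at its middle on the bench.
- weight: Round dark steel weight, 72 mm across, 30 mm high; a bystander, origin at the centre of its underside.

How it is judged:
By the outcome, as a careful person would: the job done as asked, in the order asked, and still so for the second after the job is handed in, with the robot touching nothing.
Of copper_tube, brass_tube, steel_tube only 2 to 3 are there at a start; the rules pass over those that are not, and their reading is None.
At some moment in a run one of wedge1, wedge2, wedge3 may be knocked a few centimetres aside while the robot is not near it.
It also fails if it takes over 210 s, if anything falls off the work surface, if the arm or the gripper's body presses on something with over 40 N, if the wrist force passes 120 N, or if a joint passes its speed limit or range.

## Robot

A 6-joint arm with a two-finger parallel gripper is mounted at the origin on the work surface. World frame = base frame: x ahead of the robot, y to its left, z up, the work surface at z = 0. Lengths are in m, angles in rad, forces in N, time in s.
With the tool pointing down it reaches from about 0.375 to 0.925 m from the base axis. Payload 5.7 kg.
Tool frame: the origin (TCP) lies at the very end of the fingers, on their centre line; the grasp point (between the pads) lies 19 mm behind it; z points along the fingers, x is the direction in which the jaws open and shut, and the axes are right-handed (so a half turn about z gives the same grasp; the last joint's range is limited). The gripper opens to 85 mm and grips with 20 to 120 N. Pads are 22 mm wide; open, the fingers measure 114 mm over their backs; the gripper's body (76 mm by 85 mm) begins 54 mm behind the grasp point. The pads swing forward as they close: fully open they stand 13 mm farther back than shut.
Start: joints at [1.162, 0.359, 1.51, -0, 1.272, -0.115], TCP at [0.174, 0.574, 0.231] pointing down, gripper open.
Joint ranges: [-2.97, 2.97], [-1.01, 2.36], [0.21, 2.38], [-0.96, 4.11], [0.2, 2.71], [-2.98, 2.98]. Speed limits (rad/s): [2.39, 2.39, 3.14, 3.14, 3.14, 3.14].

## Interface

Orientations are given as a unit quaternion [x, y, z, w].
In Python, from station import manip, vision gives the robot as it stands.
- The arm moves only by the tool servo_tool, never from a script. Its argument "plan" is a list that holds one entry, the list of rows, each a list of 7 numbers: the shift along the tool's x, y, z in mm, then the turn, a rotation vector about the tool's x, y, z in degrees, then the closure, from 0 (fully open) to 1 (shut). In form: [[[tx, ty, tz, ax, ay, az, claw], ...]]. A call has exactly 10 rows; each row is the pose to reach, as a shift and turn from the pose commanded when the call began, along the tool's axes at that moment; what a row does not reach only later rows make up. A row lasts 1/8 s, in which the tool goes at most 62.5 mm and 10.7 degrees, less where a joint would pass 70% of its speed; a pose out of reach is approached as far as the arm can. A call with a gripper value outside its range is refused whole. The fingers move at their own pace and stop on an object; "force" is the grip in N (left out, the last holds). Time passes only in rows, so rows that repeat a pose let the fingers close, or fill a call up. It gives the time, the measured TCP pose, the force and the opening at its end, in the units of the state.
- manip.get_obs(): the state, without advancing time (a new reading comes with each control period).
- vision.camera(name): name is "scene" or "top"; returns a dict with "image" (400x640x3 uint8, red, green, blue), "depth" (400x640 float32, m along the optical axis (not along the pixel's ray), 0 where there is no reading), "fx", "fy", "cx", "cy" (pixels), "extrinsics" (4x4, takes a point from world to camera coordinates). Camera axes: x right, y down, z forward; pixel columns grow to the right and rows downward; lengths in m; the calibration is good to about 2 mm. A picture is of the moment at which its call begins.
- manip.sign_off(): hands the job in, once; it reports no verdict.
The state is a dict: "time_s": time; "q": joint angles; "qd": joint speeds; "joint_torque": joint torques, N m; "tool_pos": TCP position; "tool_rot": TCP orientation; "force": force on the tool from outside, world axes, zero at the start; "moment": the same for the moment, N m; "opening": finger opening in m.
Only numpy, scipy, OpenCV 4.12 (cv2) and the standard library are available. Lean on these libraries where they do the work, as an engineer would, in place of code of your own. Each camera call takes 0.05 s, during which the arm holds its last target. There are 200 camera calls.

## Working session

There is one attempt and no reset: what is moved stays moved. The work goes in short steps, Python scripts to look and compute and a tool call to move; the robot and the scene stay as the last step left them, time stands still between calls to the robot, and variables do not carry over. Pictures are saved under pics/ and viewed, about 12 in all and at most 16, crops included, and the job is handed in when it is done.

Besides the shell and the picture viewer there is one more tool, called after ">>>" by a JSON object that holds its "method" and its "body". servo_tool: Moves the arm, as the interface text tells. Its arguments: {"type":"object","properties":{"plan":{"type":"array","items":{"type":"array","items":{"type":"array","items":{"type":"number"}}}},"force":{"type":"number"}},"required":["plan"]}

```bash
ls; mkdir -p pics
cat > h.py <<'E'
import numpy as np, cv2
from station import manip, vision
def cam(n):
    c=vision.camera(n); return c
def save(c,name,box=None,s=1):
    im=c["image"][:,:,::-1]
    if box: im=im[box[1]:box[3],box[0]:box[2]]
    if s!=1: im=cv2.resize(im,None,fx=s,fy=s,interpolation=cv2.INTER_CUBIC)
    cv2.imwrite(name,im)
def pts(c):
    d=c["depth"]; v,u=np.mgrid[0:d.shape[0],0:d.shape[1]]
    P=np.stack([(u-c["cx"])/c["fx"]*d,(v-c["cy"])/c["fy"]*d,d],-1)
    E=c["extrinsics"]; return (P-E[:3,3])@E[:3,:3]
def ray(c,u,v,z):
    E=c["extrinsics"];o=-E[:3,:3].T@E[:3,3]
    r=E[:3,:3].T@np.array([(u-c["cx"])/c["fx"],(v-c["cy"])/c["fy"],1]);return o+r*(z-o[2])/r[2]
E
python3 - <<'E'
from h import *
print(manip.get_obs())
for n in("scene","top"):
    c=cam(n);save(c,f"pics/{n}0.png");np.savez(f"{n}0.npz",**c)
    print(n,c["fx"],c["cx"],c["cy"],c["extrinsics"].round(3).tolist())
E
```

```text
pics
{'time_s': 0.0, 'q': array([ 1.16192637e+00,  3.59530124e-01,  1.51145534e+00,  1.45944087e-05,
        1.27247681e+00, -1.15098805e-01]), 'qd': array([-0.00137931,  0.00042926,  0.00050276,  0.00144895,  0.0020728 ,
       -0.0006039 ]), 'joint_torque': array([-2.12803992e-03, -5.27617049e+01, -2.78621024e+01, -5.93522509e-04,
        1.31026958e-02,  1.85300820e-05]), 'tool_pos': array([0.17346603, 0.57366249, 0.2304299 ]), 'tool_rot': array([ 8.02984078e-01,  5.95999746e-01, -8.13143104e-04,  4.61217100e-04]), 'force': array([-0.08889072,  0.42310175, -0.59281449]), 'moment': array([-0.00738977,  0.06322733,  0.04898936]), 'opening': 0.08538699259194633}
scene 505.55927400338913 323.13931059717027 199.18601776812673 [[-0.271, 0.962, -0.013, 0.125], [0.792, 0.215, -0.572, -0.403], [-0.548, -0.165, -0.82, 1.715], [0.0, 0.0, 0.0, 1.0]]
top 500.2126539572613 317.808663815735 208.59252270513693 [[0.009, -1.0, -0.02, 0.028], [-0.985, -0.006, -0.174, 0.549], [0.174, 0.021, -0.985, 1.105], [0.0, 0.0, 0.0, 1.0]]
```

View pics/top0.png

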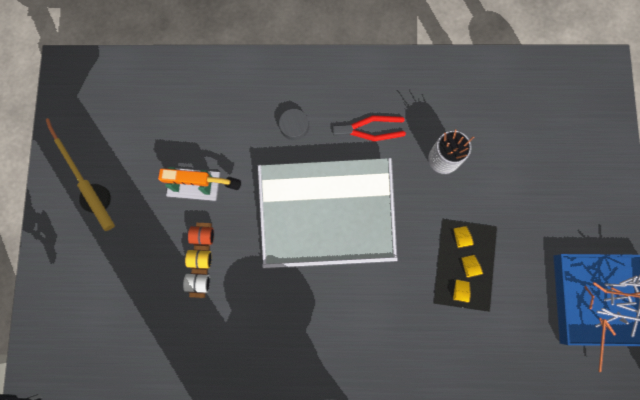

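View pics/scene0.png

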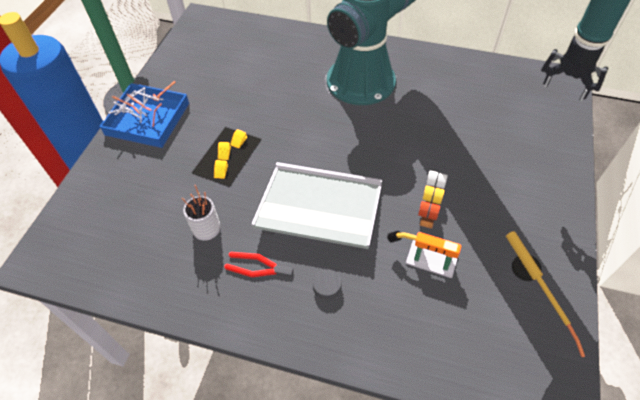

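The top view shows copper (200,235), brass (198,259) and steel (197,284) tubes in the rack. The wand is on its rest at (185,178), with its head pointing right. The board is at (327,212) with its band at row 187, and the wedges are on the mat at (463,237), (472,267) and (461,291).

```bash
cat >> h.py <<'E'
MASK={"copper":((0,130,60),(9,255,220)),"yellow":((20,150,80),(34,255,255)),"orange":((9,200,150),(17,255,255))}
def rect(P2):
    (c,s,a)=cv2.minAreaRect((P2*1000).astype(np.float32)); return np.round(c,1),np.round(s,1),round(a,1)
E
python3 - <<'E'
from h import *
for n in("top","scene"):
    c=np.load(f"{n}0.npz");P=pts(c);im=c["image"];hsv=cv2.cvtColor(im,cv2.COLOR_RGB2HSV)
    print("==",n)
    for k,(a,b) in MASK.items():
        m=cv2.inRange(hsv,a,b)
        N,L,S,C=cv2.connectedComponentsWithStats(m)
        for i in range(1,N):
            if S[i,4]<40: continue
            q=P[L==i]; 
            if not(-.6<np.median(q[:,1])<.6): continue
            print(k,C[i].round(),S[i,4],"med",np.median(q,0).round(3),"zmax",np.percentile(q[:,2],97).round(4),"rect",*rect(q[:,:2]), "top pts", q[q[:,2]>np.percentile(q[:,2],97)-.004].mean(0).round(4))
    if n=="top":
        m=(im.min(2)>225)&(P[...,2]>0.0)&(P[...,2]<.1)
        N,L,S,C=cv2.connectedComponentsWithStats(m.astype(np.uint8))
        for i in range(1,N):
            if S[i,4]>500:
                q=P[L==i];A=np.c_[q[:,:2],np.ones(len(q))];f=np.linalg.lstsq(A,q[:,2],rcond=None)[0]
                print("band",C[i],S[i,4],q.mean(0),rect(q[:,:2]),"plane",f, cv2.boxPoints(cv2.minAreaRect((q[:,:2]*1000).astype(np.float32))))
    # height map colored crop
c=np.load("top0.npz")
a=c["image"][215:310,430:500];b=c["image"][160:300,150:250]
cv2.imwrite("pics/crop1.png",np.hstack([cv2.resize(x,(400,560),interpolation=cv2.INTER_CUBIC)[:,:,::-1] for x in(a,b)]))
E
```

```text
== top
copper [377. 126.] 244 med [ 0.757 -0.11   0.013] zmax 0.0175 rect [591.  -35.7] [129.2 476.7] 64.7 top pts [ 0.757  -0.1071  0.0267]
copper [193. 235.] 165 med [0.485 0.318 0.05 ] zmax 0.0568 rect [430.2 168. ] [357.9  41.5] 69.4 top pts [0.4716 0.2839 0.1754]
copper [206. 235.] 189 med [0.485 0.29  0.049] zmax 0.0559 rect [430.1 152.5] [329.8  44.9] 68.1 top pts [0.4834 0.2831 0.0819]
yellow [ 88. 193.] 807 med [0.576 0.567 0.04 ] zmax 0.0463 rect [479.6 367.7] [756.3 124.9] 60.5 top pts [0.5547 0.5488 0.0629]
yellow [219. 180.] 99 med [0.607 0.256 0.08 ] zmax 0.0853 rect [608.3 258.9] [48.  11.7] 84.1 top pts [0.608  0.2678 0.0834]
yellow [463. 237.] 327 med [ 0.488 -0.305  0.019] zmax 0.0304 rect [ 435.1 -156.3] [ 51.5 368.2] 20.0 top pts [ 0.4772 -0.3053  0.0422]
yellow [190. 259.] 174 med [0.43  0.321 0.049] zmax 0.0553 rect [432.1 328.1] [36.  38.8] 89.8 top pts [0.432  0.3216 0.0533]
yellow [203. 259.] 194 med [0.43  0.292 0.049] zmax 0.0554 rect [430.3 293.3] [24.3 40.7] 84.1 top pts [0.4313 0.2924 0.0534]
yellow [471. 266.] 340 med [ 0.421 -0.322  0.02 ] zmax 0.0312 
[... 1211 characters left out ...]
27.9 -76.2] [1127.7  115.4] 29.2 top pts [ 0.4267 -0.3032  0.0377]
yellow [428. 194.] 94 med [0.446 0.294 0.046] zmax 0.0556 rect [441.8 293.7] [21.5 26. ] 88.2 top pts [0.4403 0.2948 0.0542]
yellow [438. 196.] 110 med [0.446 0.321 0.047] zmax 0.0541 rect [419.6 323.1] [22.6 73.8] 85.6 top pts [0.4392 0.321  0.0523]
yellow [426. 239.] 218 med [0.613 0.312 0.089] zmax 0.0936 rect [945.5 301.1] [690.5 116.6] 1.1 top pts [0.621  0.3183 0.1017]
yellow [532. 268.] 614 med [0.587 0.573 0.038] zmax 0.0457 rect [612.6 592.2] [255.4  23.3] 33.6 top pts [0.5622 0.559  0.0437]
orange [436. 248.] 202 med [0.629 0.337 0.084] zmax 0.0923 rect [629.  337.4] [105.7   8.7] 84.3 top pts [0.6293 0.3371 0.0905]
```

View pics/crop1.png

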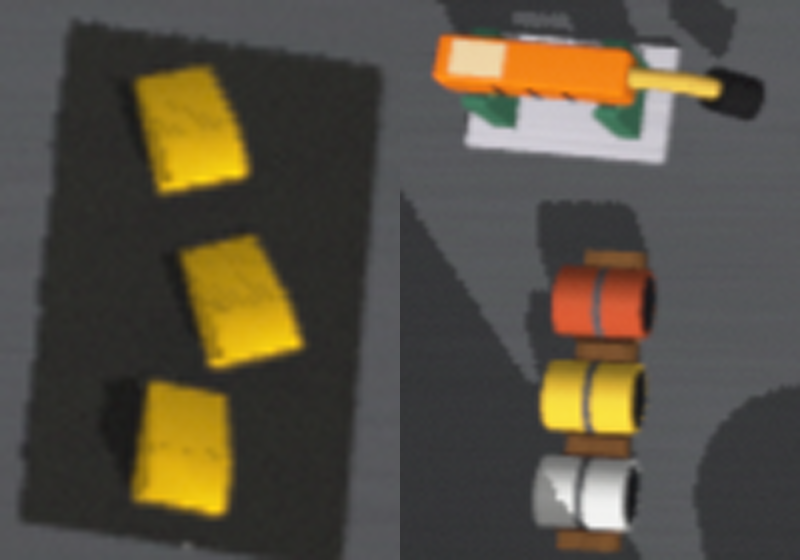

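The crop shows the wedges long along x; their ramp ends aren't obvious by eye, so I'll take height profiles. I'll also refine the tube and wand positions.

```bash
cat >> h.py <<'E'
def comps(c,key,amin=80,zr=(.002,.2)):
    P=pts(c);hsv=cv2.cvtColor(c["image"],cv2.COLOR_RGB2HSV);m=cv2.inRange(hsv,*MASK[key])
    d=c["depth"].astype(np.float32);k=np.ones((3,3));ok=(cv2.dilate(d,k)-cv2.erode(d,k)<.03)
    N,L,S,C=cv2.connectedComponentsWithStats(m)
    for i in range(1,N):
        if S[i,4]>=amin:
            q=P[(L==i)&ok]; q=q[(q[:,2]>zr[0])&(q[:,2]<zr[1])]
            if len(q)>30: yield C[i],q
def longaxis(q):
    (c,s,a)=cv2.minAreaRect((q[:,:2]*1000).astype(np.float32))
    if s[0]<s[1]: a+=90
    a=np.radians(a);return np.array(c)/1000,np.array(s),np.array([np.cos(a),np.sin(a)])
def wedges(c):
    out=[]
    for C,q in comps(c,"yellow",150):
        ce,s,ax=longaxis(q)
        if not(max(s)<60 and min(s)<45 and 25<min(s)): continue
        t=(q[:,:2]-ce)@ax*1000
        out.append((C,ce,s,ax,[(b,round(1000*np.median(q[(t>=b)&(t<b+8),2]),1)) for b in range(-24,24,8) if ((t>=b)&(t<b+8)).any()]))
    return out
E
python3 - <<'E'
from h import *
c=np.load("top0.npz")
for w in wedges(c): print(w[0].round(),w[1].round(4),w[2].round(1),np.degrees(np.arctan2(w[3][1],w[3][0])).round(1),w[4])
P=pts(c);im=c["image"]
for k in("copper","yellow","orange"):
    for C,q in comps(c,k,80):
        if .2<np.median(q[:,1])<.4:
            ce,s,ax=longaxis(q);print(k,C.round(),ce.round(4),s.round(1),np.degrees(np.arctan2(ax[1],ax[0])).round(1),q[:,2].max().round(3))
# height-based tubes: ROI .35<x<.52,.25<y<.36,z>.035
m=(P[...,2]>.04)&(P[...,2]<.062)&(P[...,0]>.34)&(P[...,0]<.53)&(P[...,1]>.26)&(P[...,1]<.36)
N,L,S,C=cv2.connectedComponentsWithStats(m.astype(np.uint8))
for i in range(1,N):
    if S[i,4]>100:
        q=P[L==i];ce,s,ax=longaxis(q);print("tube",C[i].round(),ce.round(4),s.round(1),np.degrees(np.arctan2(ax[1],ax[0])).round(1),q.mean(0).round(4))
m=(P[...,2]>.082)&(P[...,2]<.1)&(P[...,0]>.55)&(P[...,0]<.66)&(P[...,1]>.26)&(P[...,1]<.4)
q=P[m];ce,s,ax=longaxis(q);print("handle",ce,s,np.degrees(np.arctan2(ax[1],ax[0])),np.median(q[:,2]))
E
```

```text
[463. 237.] [ 0.4917 -0.31  ] [48.5 40.9] 11.2 [(-24, np.float64(25.7)), (-16, np.float64(26.8)), (-8, np.float64(25.9)), (0, np.float64(19.5)), (8, np.float64(13.8)), (16, np.float64(8.1))]
[471. 266.] [ 0.4234 -0.3267] [48.3 40.7] 15.9 [(-24, np.float64(26.7)), (-16, np.float64(25.8)), (-8, np.float64(26.0)), (0, np.float64(20.4)), (8, np.float64(13.9)), (16, np.float64(7.1))]
[462. 291.] [ 0.3652 -0.3028] [39.3 48.3] 169.9 [(-24, np.float64(8.0)), (-16, np.float64(13.2)), (-8, np.float64(19.5)), (0, np.float64(25.5)), (8, np.float64(27.1)), (16, np.float64(25.7))]
copper [193. 235.] [0.4856 0.317 ] [20.6 36.8] 176.4 0.057
copper [206. 235.] [0.4846 0.2923] [26.6 36.3] 178.2 0.058
yellow [219. 180.] [0.6089 0.2587] [47.9 11.7] 82.0 0.086
yellow [190. 259.] [0.4308 0.3208] [36.5 20.9] 0.4 0.058
yellow [203. 259.] [0.4291 0.2932] [24.2 38.6] 173.3 0.057
orange [188. 178.] [0.6137 0.3381] [107.6  26.7] 85.5 0.097
tube [199. 235.] [0.4863 0.3044] [50.9 37.6] 88.2 [0.4858 0.3035 0.0492]
tube [197. 258.] [0.4321 0.3072] [52.3 39. ] 84.1 [0.4317 0.3064 0.0492]
tube [195. 283.] [0.3776 0.3087] [51.  38.2] 86.3 [0.3771 0.308  0.0491]
handle [0.61375403 0.32751785] [133.93632507  29.76918793] 84.05964660644531 0.08994195663470805
```

```bash
cat >> h.py <<'E'
from scipy.spatial.transform import Rotation as Ro, Slerp
YB=np.radians(3.5);SL=np.radians(10)
RB=(Ro.from_euler('z',YB)*Ro.from_euler('y',-SL)).as_matrix(); BO=np.array([.600,.015,.043])
def band(x,y,z): return BO+RB@(np.array([x,y,z])/1000)   # mm in band frame
def down(jaw):  # tool pointing down, jaw axis yaw deg
    a=np.radians(jaw);x=np.array([np.cos(a),np.sin(a),0]);z=np.array([0,0,-1.]);return np.c_[x,np.cross(z,x),z]
RT=np.c_[RB[:,1],np.cross(-RB[:,2],RB[:,1]),-RB[:,2]]   # tilted tool, jaw along band y
def obs():
    o=manip.get_obs();return o["tool_pos"],Ro.from_quat(o["tool_rot"]).as_matrix()
def plan(cur,tg):
    """cur=(p,R); tg list of (p,R,claw,nrows) ; prints calls of rows; returns the end pose"""
    rows=[];c=cur
    for p,R,claw,n in tg:
        s=Slerp([0,1],Ro.from_matrix([c[1],R]))
        for k in range(1,n+1): rows.append((c[0]+(np.asarray(p)-c[0])*k/n,s(k/n).as_matrix(),claw))
        c=(np.asarray(p),R)
    while len(rows)%10: rows.append(rows[-1])
    p0,R0=cur
    for b in range(0,len(rows),10):
        out=[]
        for p,R,cl in rows[b:b+10]:
            t=np.round(R0.T@(p-p0)*2000)/2;w=np.round(np.degrees(Ro.from_matrix(R0.T@R).as_rotvec())*2)/2
            out.append([*t.tolist(),*w.tolist(),cl])
        print("[["+",".join("["+",".join(f"{x+0:g}" for x in r)+"]" for r in out)+"]]")
        p0,R0=p0+R0@(np.array(out[-1][:3])/1000),R0@Ro.from_rotvec(np.radians(out[-1][3:6])).as_matrix()
    return p0,R0
def wpick(ce,toe,h): # tool pose over a wedge on the mat
    a=np.radians(toe);return np.array([ce[0]-.007*np.cos(a),ce[1]-.007*np.sin(a),.005+h]),down(toe+90)
E
python3 - <<'E'
from h import *
print(BO,RB.round(3))
p,R=wpick((.491,-.306),11,.15);p2,_=wpick((.491,-.306),11,0)
c=plan(obs(),[((.48,.10,.22),down(85),0,10),(p,R,0,9),(p,R,0,1),(p2,R,0,6),(p2,R,.75,4)])
E
```

```text
[0.6   0.015 0.043] [[ 0.983 -0.061 -0.173]
 [ 0.06   0.998 -0.011]
 [ 0.174  0.     0.985]]
[[[-36.5,43,1,0,0,-1,0],[-73,86,2,0,0,-2.5,0],[-109.5,129,3.5,0,0,-3.5,0],[-146,172,4.5,0,0,-4.5,0],[-182.5,215.5,5.5,0,0,-6,0],[-219,258.5,6.5,0,0,-7,0],[-255.5,301.5,7.5,0,0,-8.5,0],[-291.5,344.5,9,0,0,-9.5,0],[-328,387.5,10,0,0,-10.5,0],[-364.5,430.5,11,0,0,-12,0]]]
[[[-45,4.5,7.5,0,0,-1.5,0],[-90.5,8.5,14.5,0,0,-3.5,0],[-135.5,13,22,0,0,-5,0],[-180.5,17,29,0,0,-7,0],[-225.5,21.5,36.5,0,0,-8.5,0],[-270.5,25.5,44,0,0,-10.5,0],[-315.5,30,51,0,0,-12.5,0],[-360.5,34,58.5,0,0,-14,0],[-405.5,38.5,65.5,0,0,-16,0],[-405.5,38.5,65.5,0,0,-16,0]]]
[[[0,0,25,0,0,0,0],[0,0,50,0,0,0,0],[0,0,75,0,0,0,0],[0,0,100,0,0,0,0],[0,0,125,0,0,0,0],[0,0,150,0,0,0,0],[0,0,150,0,0,0,0.75],[0,0,150,0,0,0,0.75],[0,0,150,0,0,0,0.75],[0,0,150,0,0,0,0.75]]]
```

>>> {"method": "servo_tool", "body": {"plan": [[[-36.5,43,1,0,0,-1,0],[-73,86,2,0,0,-2.5,0],[-109.5,129,3.5,0,0,-3.5,0],[-146,172,4.5,0,0,-4.5,0],[-182.5,215.5,5.5,0,0,-6,0],[-219,258.5,6.5,0,0,-7,0],[-255.5,301.5,7.5,0,0,-8.5,0],[-291.5,344.5,9,0,0,-9.5,0],[-328,387.5,10,0,0,-10.5,0],[-364.5,430.5,11,0,0,-12,0]]], "force": 40}}

```text
time_s: 1.35
tool_pos: [0.4808, 0.099, 0.2201]
tool_rot: [0.736, 0.677, -0.0, -0.0]
force: [0.0, 0.8, 0.6]
opening: 0.0854
```

>>> {"method": "servo_tool", "body": {"plan": [[[-45,4.5,7.5,0,0,-1.5,0],[-90.5,8.5,14.5,0,0,-3.5,0],[-135.5,13,22,0,0,-5,0],[-180.5,17,29,0,0,-7,0],[-225.5,21.5,36.5,0,0,-8.5,0],[-270.5,25.5,44,0,0,-10.5,0],[-315.5,30,51,0,0,-12.5,0],[-360.5,34,58.5,0,0,-14,0],[-405.5,38.5,65.5,0,0,-16,0],[-405.5,38.5,65.5,0,0,-16,0]]]}}

```text
time_s: 2.6
tool_pos: [0.4843, -0.3097, 0.154]
tool_rot: [0.636, 0.772, -0.0, 0.0]
force: [0.7, -0.4, -0.2]
opening: 0.0854
```

>>> {"method": "servo_tool", "body": {"plan": [[[0,0,25,0,0,0,0],[0,0,50,0,0,0,0],[0,0,75,0,0,0,0],[0,0,100,0,0,0,0],[0,0,125,0,0,0,0],[0,0,150,0,0,0,0],[0,0,150,0,0,0,0.75],[0,0,150,0,0,0,0.75],[0,0,150,0,0,0,0.75],[0,0,150,0,0,0,0.75]]]}}

```text
time_s: 3.85
tool_pos: [0.4854, -0.3072, 0.0062]
tool_rot: [0.635, 0.773, 0.0, 0.001]
force: [0.0, 1.2, 6.9]
opening: 0.0289
```

```bash
cat >> h.py <<'E'
def wplace(y,zt,claw_hold=.75,xo=-39): # from above mat to station, release, retreat; list of targets
    return [(band(xo,y,80),RT,claw_hold,8),(band(xo,y,80),RT,claw_hold,1),(band(xo,y,zt),RT,claw_hold,6),(band(xo,y,zt),RT,claw_hold,2),(band(xo,y,zt),RT,.45,3)]
E
python3 - <<'E'
from h import *
p,R=obs();p[2]-=.001
up=p+[0,0,.13]
c=plan((p,R),[(up,R,.75,5)]+wplace(95,3.7))
p2,R2=wpick((.4225,-.322),16,.15);p3,_=wpick((.4225,-.322),16,.003)
print("next");plan(c,[(band(-39,95,90),RT,.45,4),(p2,R2,0,10),(p2,R2,0,1),(p3,R2,0,5)])
E
```

```text
[[[0,0,-26,0,0,0,0.75],[0,0,-52,0,0,0,0.75],[0,0,-78,0,0,0,0.75],[0,0,-104,0,0,0,0.75],[-0.5,0,-130,0,0,0,0.75],[49,17,-127.5,-1,0,1,0.75],[98.5,34,-125,-2.5,0,2,0.75],[148,51,-122.5,-3.5,0,3,0.75],[197.5,68,-120,-5,-0.5,4,0.75],[246.5,85,-117.5,-6,-0.5,5,0.75]]]
[[[51,12.5,3.5,-1.5,0,1,0.75],[101.5,24.5,7,-2.5,0,1.5,0.75],[152.5,37,10.5,-4,0,2.5,0.75],[152.5,37,10.5,-4,0,2.5,0.75],[152,37.5,23,-4,0,2.5,0.75],[152,38.5,36,-4,0,2.5,0.75],[152,39.5,48.5,-4,0,2.5,0.75],[152,40,61,-4,0,2.5,0.75],[152,41,74,-4,0,2.5,0.75],[152,42,86.5,-4,0,2.5,0.75]]]
[[[0,0,0,0,0,0,0.75],[0,0,0,0,0,0,0.75],[0,0,0,0,0,0,0.45],[0,0,0,0,0,0,0.45],[0,0,0,0,0,0,0.45],[0,0,0,0,0,0,0.45],[0,0,0,0,0,0,0.45],[0,0,0,0,0,0,0.45],[0,0,0,0,0,0,0.45],[0,0,0,0,0,0,0.45]]]
next
[[[0,0,-21.5,0,0,0,0.45],[0,0,-43,0,0,0,0.45],[0,0,-64.5,0,0,0,0.45],[0,0,-86,0,0,0,0.45],[-42,-14.5,-92,1,0,-1,0],[-84,-28.5,-97.5,2,0,-2.5,0],[-126.5,-43,-103,3,0.5,-3.5,0],[-168.5,-57.5,-109,4,0.5,-5,0],[-210.5,-72,-114.5,5,0.5,-6,0],[-253,-86.5,-120,6,0.5,-7.5,0]]]
[[[-39.5,-20,-4.5,1,0.5,-1,0],[-79.5,-40.5,-8.5,2,0.5,-2.5,0],[-119.5,-61,-12.5,3,0.5,-3.5,0],[-159,-81,-17,4,0.5,-5,0],[-159,-81,-17,4,0.5,-5,0],[-159,-83,12.5,4,0.5,-5,0],[-158.5,-85.5,42,4,0.5,-5,0],[-158.5,-87.5,71,4,0.5,-5,0],[-158.5,-89.5,100.5,4,0.5,-5,0],[-158,-91.5,130,4,0.5,-5,0]]]
```

>>> {"method": "servo_tool", "body": {"plan": [[[0,0,-26,0,0,0,0.75],[0,0,-52,0,0,0,0.75],[0,0,-78,0,0,0,0.75],[0,0,-104,0,0,0,0.75],[0,0,-130,0,0,0,0.75],[49,17,-127.5,-1,0,1,0.75],[98.5,34,-125,-2.5,0,2,0.75],[148,51,-122.5,-3.5,0,3,0.75],[197.5,68,-120,-5,-0.5,4,0.75],[246.5,85,-117.5,-6,-0.5,5,0.75]]]}}

```text
time_s: 5.1
tool_pos: [0.5197, -0.0466, 0.1226]
tool_rot: [0.667, 0.743, 0.038, 0.037]
force: [1.1, -0.6, -1.8]
opening: 0.0292
```

>>> {"method": "servo_tool", "body": {"plan": [[[51,12.5,3.5,-1.5,0,1,0.75],[101.5,24.5,7,-2.5,0,1.5,0.75],[152.5,37,10.5,-4,0,2.5,0.75],[152.5,37,10.5,-4,0,2.5,0.75],[152,37.5,23,-4,0,2.5,0.75],[152,38.5,36,-4,0,2.5,0.75],[152,39.5,48.5,-4,0,2.5,0.75],[152,40,61,-4,0,2.5,0.75],[152,41,74,-4,0,2.5,0.75],[152,42,84,-4,0,2.5,0.75]]]}}

```text
time_s: 6.35
tool_pos: [0.5541, 0.1077, 0.0414]
tool_rot: [0.682, 0.726, 0.064, 0.059]
force: [-1.0, -0.8, -1.1]
opening: 0.0295
```

Run:
```python
from h import *
p,R=obs();print((RB.T@(p-BO)*1000).round(1),np.degrees(Ro.from_matrix(R.T@RT).as_rotvec()).round(1))
c=cam("scene");save(c,"pics/s1.png",(240,120,480,300),3.3)
```

```text
[-39.8  95.4   5.4] [-0.  -0.1  0.1]
```

View pics/s1.png

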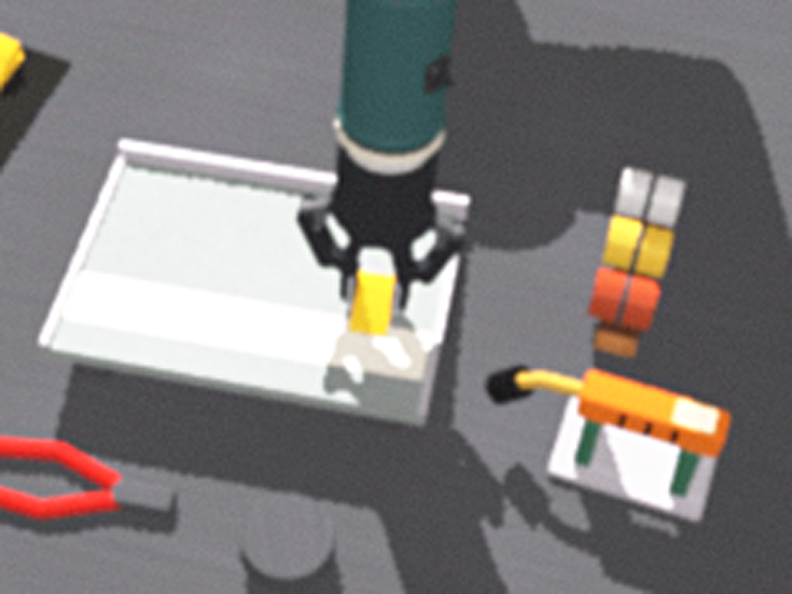

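The wedge is held with its toe uphill, just above the board at (372,300). I'll lower it, release, and go to wedge B.

>>> {"method": "servo_tool", "body": {"plan": [[[0.5,0,1,0,0,0,0.75],[0.5,0,2.5,0,0,0,0.75],[0.5,0,2.5,0,0,0,0.75],[0.5,0,2.5,0,0,0,0.45],[0.5,0,2.5,0,0,0,0.45],[0.5,0,2.5,0,0,0,0.45],[0.5,0,-21.5,0,0,0,0.45],[0.5,0,-43,0,0,0,0.45],[0.5,0,-64.5,0,0,0,0.45],[0.5,0,-84,0,0,0,0.45]]]}}

```text
time_s: 7.65
tool_pos: [0.5394, 0.1073, 0.1261]
tool_rot: [0.682, 0.727, 0.064, 0.059]
force: [0.6, -0.7, -0.3]
opening: 0.0468
```

Run:
```python
from h import *
c=obs();print(manip.get_obs()["opening"])
p2,R2=wpick((.4225,-.322),16,.15);p3,_=wpick((.4225,-.322),16,.003)
c=plan(c,[(p2,R2,0,9),(p2,R2,0,1),(p3,R2,0,6),(p3,R2,.75,4)])
c=plan(c,[(p3+[0,0,.13],R2,.75,5)]+wplace(0,5)[:-2])
```

```text
0.046817973798662225
[[[-47,-16,-6,1,0,-1.5,0],[-94,-32,-12.5,2,0,-2.5,0],[-141,-48,-18.5,3.5,0.5,-4,0],[-187.5,-64,-24.5,4.5,0.5,-5.5,0],[-234.5,-79.5,-31,5.5,0.5,-7,0],[-281.5,-95.5,-37,6.5,0.5,-8,0],[-328.5,-111.5,-43,8,1,-9.5,0],[-375.5,-127.5,-49.5,9,1,-11,0],[-422.5,-143.5,-55.5,10,1,-12.5,0],[-422.5,-143.5,-55.5,10,1,-12.5,0]]]
[[[0,0,24.5,0,0,0,0],[0,0,49,0,0,0,0],[0,0,73.5,0,0,0,0],[0,0,98,0,0,0,0],[0,0,122.5,0,0,0,0],[0,0,147,0,0,0,0],[0,0,147,0,0,0,0.75],[0,0,147,0,0,0,0.75],[0,0,147,0,0,0,0.75],[0,0,147,0,0,0,0.75]]]
[[[0,0,-26,0,0,0,0.75],[0,0,-52,0,0,0,0.75],[0,0,-78,0,0,0,0.75],[0,0,-104,0,0,0,0.75],[0,0,-130,0,0,0,0.75],[36,27.5,-127,-1,0,2,0.75],[71.5,55,-124.5,-2.5,-0.5,3.5,0.75],[107,82.5,-121.5,-3.5,-0.5,5,0.75],[143,110,-118.5,-5,-0.5,6.5,0.75],[178.5,138,-115.5,-6,-0.5,8,0.75]]]
[[[39.5,21.5,5,-1.5,-0.5,1.5,0.75],[78.5,43.5,10,-2.5,-0.5,3,0.75],[117.5,65.5,15.5,-4,-0.5,4.5,0.75],[117.5,65.5,15.5,-4,-0.5,4.5,0.75],[117.5,66.5,28,-4,-0.5,4.5,0.75],[117.5,67,40,-4,-0.5,4.5,0.75],[117,68,52.5,-4,-0.5,4.5,0.75],[117,69,65,-4,-0.5,4.5,0.75],[117,69.5,77.5,-4,-0.5,4.5,0.75],[116.5,70.5,90,-4,-0.5,4.5,0.75]]]
```

```bash
cat > w.py <<'E'
from h import *
c=cam("top")
for w in wedges(c):
    ax=w[3]*(-1 if w[4][0][1]<w[4][-1][1] else 1); b=RB.T@(np.r_[w[1],.043]-BO)*1000
    print(w[0].round(),w[1].round(4),w[2].round(1),"toe",np.degrees(np.arctan2(ax[1],ax[0])).round(1),"band",b.round(1)[:2])
E
python3 w.py
```

```text
[471. 266.] [ 0.4233 -0.3272] [48.7 40.1] toe 11.5 band [-194.3 -330.7]
[462. 291.] [ 0.3656 -0.3021] [39.3 47.1] toe -5.9 band [-249.5 -302.2]
```

>>> {"method": "servo_tool", "body": {"plan": [[[-47,-16,-6,1,0,-1.5,0],[-94,-32,-12.5,2,0,-2.5,0],[-141,-48,-18.5,3.5,0.5,-4,0],[-187.5,-64,-24.5,4.5,0.5,-5.5,0],[-234.5,-79.5,-31,5.5,0.5,-7,0],[-281.5,-95.5,-37,6.5,0.5,-8,0],[-328.5,-111.5,-43,8,1,-9.5,0],[-375.5,-127.5,-49.5,9,1,-11,0],[-422.5,-143.5,-55.5,10,1,-12.5,0],[-422.5,-143.5,-55.5,10,1,-12.5,0]]]}}

```text
time_s: 8.95
tool_pos: [0.416, -0.3278, 0.1541]
tool_rot: [0.602, 0.799, -0.001, 0.001]
force: [-0.1, -0.2, 0.9]
opening: 0.0856
```

>>> {"method": "servo_tool", "body": {"plan": [[[0,0,24.5,0,0,0,0],[0,0,49,0,0,0,0],[0,0,73.5,0,0,0,0],[0,0,98,0,0,0,0],[0,0,122.5,0,0,0,0],[0,0,147,0,0,0,0],[0,0,147,0,0,0,0.75],[0,0,147,0,0,0,0.75],[0,0,147,0,0,0,0.75],[0,0,147,0,0,0,0.75]]]}}

```text
time_s: 10.2
tool_pos: [0.4167, -0.3246, 0.0084]
tool_rot: [0.6, 0.8, -0.0, 0.001]
force: [-0.3, 1.3, 6.6]
opening: 0.0288
```

>>> {"method": "servo_tool", "body": {"plan": [[[0,0,-26,0,0,0,0.75],[0,0,-52,0,0,0,0.75],[0,0,-78,0,0,0,0.75],[0,0,-104,0,0,0,0.75],[0,0,-130,0,0,0,0.75],[36,27.5,-127,-1,0,2,0.75],[71.5,55,-124.5,-2.5,-0.5,3.5,0.75],[107,82.5,-121.5,-3.5,-0.5,5,0.75],[143,110,-118.5,-5,-0.5,6.5,0.75],[178.5,138,-115.5,-6,-0.5,8,0.75]]]}}

```text
time_s: 11.45
tool_pos: [0.4988, -0.1128, 0.1231]
tool_rot: [0.654, 0.754, 0.04, 0.035]
force: [0.1, -0.5, -0.8]
opening: 0.0291
```

>>> {"method": "servo_tool", "body": {"plan": [[[39.5,21.5,5,-1.5,-0.5,1.5,0.75],[78.5,43.5,10,-2.5,-0.5,3,0.75],[117.5,65.5,15.5,-4,-0.5,4.5,0.75],[117.5,65.5,15.5,-4,-0.5,4.5,0.75],[117.5,66.5,28,-4,-0.5,4.5,0.75],[117.5,67,40,-4,-0.5,4.5,0.75],[117,68,52.5,-4,-0.5,4.5,0.75],[117,69,65,-4,-0.5,4.5,0.75],[117,69.5,77.5,-4,-0.5,4.5,0.75],[116.5,70.5,87,-4,-0.5,4.5,0.75]]]}}

```text
time_s: 12.7
tool_pos: [0.5603, 0.0123, 0.0423]
tool_rot: [0.682, 0.727, 0.064, 0.059]
force: [-0.7, 0.6, -1.9]
opening: 0.0291
```

Run:
```python
from h import *
p,R=obs();print((RB.T@(p-BO)*1000).round(1),np.degrees(Ro.from_matrix(R.T@RT).as_rotvec()).round(1),manip.get_obs()["opening"])
c=(p,R)
p2,R2=wpick((.3645,-.299),-8,.15);p3,_=wpick((.3645,-.299),-8,.003)
e=(p+R@np.array([.0005,0,-.080]),R)
c=plan(e,[(p2,R2,0,9),(p2,R2,0,1),(p3,R2,0,6),(p3,R2,.75,4)])
c=plan(c,[(p3+[0,0,.13],R2,.75,5)]+wplace(-95,8)[:-2])
```

```text
[-39.3  -0.3   6.2] [-0.  -0.1  0.1] 0.02905266544053889
[[[-33,-22,-8,1,0,1.5,0],[-66,-44.5,-15.5,2,0,2.5,0],[-99,-66.5,-23.5,3.5,-0.5,4,0],[-132,-88.5,-31,4.5,-0.5,5,0],[-165,-110.5,-39,5.5,-0.5,6.5,0],[-198,-133,-46.5,6.5,-0.5,7.5,0],[-231,-155,-54.5,7.5,-1,9,0],[-264,-177,-62,9,-1,10.5,0],[-297,-199,-70,10,-1,11.5,0],[-297,-199,-70,10,-1,11.5,0]]]
[[[0,0,25,0,0,0,0],[0,0,49.5,0,0,0,0],[-0.5,0,74,0,0,0,0],[-0.5,0,98.5,0,0,0,0],[-0.5,0,123,0,0,0,0],[-0.5,0,147.5,0,0,0,0],[-0.5,0,147.5,0,0,0,0.75],[-0.5,0,147.5,0,0,0,0.75],[-0.5,0,147.5,0,0,0,0.75],[-0.5,0,147.5,0,0,0,0.75]]]
[[[0,0,-26,0,0,0,0.75],[0,0,-52,0,0,0,0.75],[0,0,-78,0,0,0,0.75],[0,0,-104,0,0,0,0.75],[0.5,0,-130,0,0,0,0.75],[30.5,20.5,-127.5,-1.5,0,-1.5,0.75],[60.5,41,-124.5,-2.5,0,-2.5,0.75],[90,61.5,-121.5,-4,0.5,-4,0.75],[120,82.5,-118.5,-5,0.5,-5.5,0.75],[150,103,-116,-6.5,0.5,-7,0.75]]]
[[[27.5,23.5,6,-1,0,-1.5,0.75],[54.5,47,11.5,-2.5,0.5,-3,0.75],[82,70.5,17,-3.5,0.5,-4.5,0.75],[82,70.5,17,-3.5,0.5,-4.5,0.75],[82,71.5,29,-3.5,0.5,-4.5,0.75],[82,72,41,-3.5,0.5,-4.5,0.75],[82.5,73,53,-3.5,0.5,-4.5,0.75],[82.5,73.5,65,-3.5,0.5,-4.5,0.75],[82.5,74.5,77,-3.5,0.5,-4.5,0.75],[82.5,75,89,-3.5,0.5,-4.5,0.75]]]
```

>>> {"method": "servo_tool", "body": {"plan": [[[0,0,1,0,0,0,0.75],[0,0,1,0,0,0,0.75],[0,0,1,0,0,0,0.75],[0,0,1,0,0,0,0.45],[0,0,1,0,0,0,0.45],[0,0,1,0,0,0,0.45],[0,0,-20,0,0,0,0.45],[0,0,-40,0,0,0,0.45],[0,0,-60,0,0,0,0.45],[0.5,0,-80,0,0,0,0.45]]]}}

```text
time_s: 13.95
tool_pos: [0.5464, 0.0119, 0.1228]
tool_rot: [0.682, 0.726, 0.064, 0.059]
force: [-0.4, -0.5, 0.1]
opening: 0.0468
```

>>> {"method": "servo_tool", "body": {"plan": [[[-33,-22,-8,1,0,1.5,0],[-66,-44.5,-15.5,2,0,2.5,0],[-99,-66.5,-23.5,3.5,-0.5,4,0],[-132,-88.5,-31,4.5,-0.5,5,0],[-165,-110.5,-39,5.5,-0.5,6.5,0],[-198,-133,-46.5,6.5,-0.5,7.5,0],[-231,-155,-54.5,7.5,-1,9,0],[-264,-177,-62,9,-1,10.5,0],[-297,-199,-70,10,-1,11.5,0],[-297,-199,-70,10,-1,11.5,0]]]}}

```text
time_s: 15.2
tool_pos: [0.3576, -0.3003, 0.1567]
tool_rot: [0.755, 0.656, -0.0, 0.0]
force: [0.0, 0.9, 0.3]
opening: 0.0854
```

```bash
python3 - <<'E'
from h import *
p,R=obs();print(p,R[:,0],wpick((.3645,-.299),-8,.15))
c=cam("scene");save(c,"pics/s2.png",(180,110,500,300),2.5)
c=cam("top");save(c,"pics/t2.png",(180,110,500,310),2.5)
E
python3 w.py
```

```text
[ 0.35756162 -0.30034424  0.15668286] [ 1.40010020e-01  9.90149928e-01 -5.60865396e-04] (array([ 0.35756812, -0.29802579,  0.155     ]), array([[ 0.1391731 ,  0.99026807,  0.        ],
       [ 0.99026807, -0.1391731 ,  0.        ],
       [ 0.        ,  0.        , -1.        ]]))
[326. 202.] [0.5637 0.0132] [45.1 27.6] toe 0.7 band [-35.8   0.4]
[284. 204.] [0.5582 0.1093] [46.1 28.6] toe 3.2 band [-35.5  96.7]
```

View pics/t2.png

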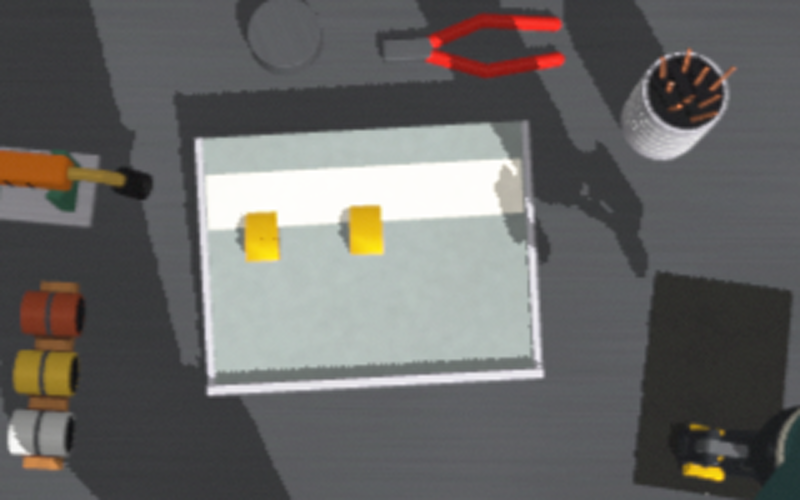

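Two wedges are on the board at (262,237) and (366,230) in the crop, with their toes on the band. The third is under the gripper.

>>> {"method": "servo_tool", "body": {"plan": [[[0,0,25,0,0,0,0],[0,0,49.5,0,0,0,0],[0,0,74,0,0,0,0],[0,0,98.5,0,0,0,0],[0,0,123,0,0,0,0],[0,0,147.5,0,0,0,0],[0,0,147.5,0,0,0,0.75],[0,0,147.5,0,0,0,0.75],[0,0,147.5,0,0,0,0.75],[0,0,147.5,0,0,0,0.75]]]}}

```text
time_s: 16.6
tool_pos: [0.3585, -0.2982, 0.0099]
tool_rot: [0.754, 0.657, 0.0, 0.0]
force: [0.2, 0.7, 5.0]
opening: 0.029
```

>>> {"method": "servo_tool", "body": {"plan": [[[0,0,-26,0,0,0,0.75],[0,0,-52,0,0,0,0.75],[0,0,-78,0,0,0,0.75],[0,0,-104,0,0,0,0.75],[0.5,0,-130,0,0,0,0.75],[30.5,20.5,-127.5,-1.5,0,-1.5,0.75],[60.5,41,-124.5,-2.5,0,-2.5,0.75],[90,61.5,-121.5,-4,0.5,-4,0.75],[120,82.5,-118.5,-5,0.5,-5.5,0.75],[150,103,-116,-6.5,0.5,-7,0.75]]]}}

```text
time_s: 17.85
tool_pos: [0.4812, -0.1624, 0.1255]
tool_rot: [0.711, 0.701, 0.041, 0.04]
force: [0.0, -0.2, -1.2]
opening: 0.0295
```

>>> {"method": "servo_tool", "body": {"plan": [[[27.5,23.5,6,-1,0,-1.5,0.75],[54.5,47,11.5,-2.5,0.5,-3,0.75],[82,70.5,17,-3.5,0.5,-4.5,0.75],[82,70.5,17,-3.5,0.5,-4.5,0.75],[82,71.5,29,-3.5,0.5,-4.5,0.75],[82,72,41,-3.5,0.5,-4.5,0.75],[82.5,73,53,-3.5,0.5,-4.5,0.75],[82.5,73.5,65,-3.5,0.5,-4.5,0.75],[82.5,74.5,77,-3.5,0.5,-4.5,0.75],[82.5,75,88,-3.5,0.5,-4.5,0.75]]]}}

```text
time_s: 19.1
tool_pos: [0.5662, -0.0819, 0.0451]
tool_rot: [0.682, 0.727, 0.064, 0.059]
force: [-0.1, 0.0, -1.2]
opening: 0.0291
```

Run:
```python
from h import *
p,R=obs();print((RB.T@(p-BO)*1000).round(1),np.degrees(Ro.from_matrix(R.T@RT).as_rotvec()).round(1),manip.get_obs()["opening"])
e=(p+R@np.array([0,0,-.080]),R)
q=np.array([.4863,.3044,.016]);D=down(87)
c=plan(e,[(q+[0,0,.15],D,0,9),(q+[0,0,.15],D,0,1),(q,D,0,6),(q,D,.6,4)])
```

```text
[-38.7 -94.7   9. ] [-0.  -0.1  0.2] 0.029084329075910766
[[[43.5,-3.5,-5.5,1,0,0.5,0],[87,-7.5,-11,2,0,1.5,0],[130,-11,-16,3.5,0,2,0],[173.5,-15,-21.5,4.5,-0.5,3,0],[217,-18.5,-27,5.5,-0.5,3.5,0],[260.5,-22,-32.5,6.5,-0.5,4.5,0],[304,-26,-37.5,7.5,-0.5,5,0],[347.5,-29.5,-43,9,-0.5,6,0],[390.5,-33.5,-48.5,10,-0.5,6.5,0],[390.5,-33.5,-48.5,10,-0.5,6.5,0]]]
[[[0,0,25,0,0,0,0],[0,0,50,0,0,0,0],[0,0,75,0,0,0,0],[0,0.5,100,0,0,0,0],[0,0.5,125,0,0,0,0],[0,0.5,150,0,0,0,0],[0,0.5,150,0,0,0,0.6],[0,0.5,150,0,0,0,0.6],[0,0.5,150,0,0,0,0.6],[0,0.5,150,0,0,0,0.6]]]
```

>>> {"method": "servo_tool", "body": {"plan": [[[0,0,1.5,0,0,0,0.75],[0,0,2.5,0,0,0,0.75],[0,0,2.5,0,0,0,0.75],[0,0,2.5,0,0,0,0.45],[0,0,2.5,0,0,0,0.45],[0,0,2.5,0,0,0,0.45],[0,0,-20,0,0,0,0.45],[0,0,-40,0,0,0,0.45],[0,0,-60,0,0,0,0.45],[0,0,-80,0,0,0,0.45]]]}}

```text
time_s: 20.35
tool_pos: [0.552, -0.0827, 0.1256]
tool_rot: [0.682, 0.727, 0.064, 0.059]
force: [0.5, 0.6, -0.9]
opening: 0.0469
```

>>> {"method": "servo_tool", "body": {"plan": [[[43.5,-3.5,-5.5,1,0,0.5,0],[87,-7.5,-11,2,0,1.5,0],[130,-11,-16,3.5,0,2,0],[173.5,-15,-21.5,4.5,-0.5,3,0],[217,-18.5,-27,5.5,-0.5,3.5,0],[260.5,-22,-32.5,6.5,-0.5,4.5,0],[304,-26,-37.5,7.5,-0.5,5,0],[347.5,-29.5,-43,9,-0.5,6,0],[390.5,-33.5,-48.5,10,-0.5,6.5,0],[390.5,-33.5,-48.5,10,-0.5,6.5,0]]]}}

```text
time_s: 21.6
tool_pos: [0.486, 0.3071, 0.1674]
tool_rot: [0.723, 0.691, 0.001, -0.001]
force: [-0.8, -1.1, 1.0]
opening: 0.0854
```

```bash
python3 w.py; python3 -c "
from h import *
p,R=obs();print(p,R[:,0])"
```

```text
[367. 199.] [ 0.5727 -0.0808] [28.2 45.2] toe -0.3 band [-32.6 -94. ]
[326. 202.] [0.5636 0.0132] [45.8 27.7] toe 0.8 band [-35.9   0.4]
[284. 204.] [0.5585 0.1097] [45.4 28.3] toe 2.5 band [-35.1  97.1]
[0.48577916 0.30532438 0.16703206] [0.04697795 0.99889469 0.00157031]
```

Run:
```python
from h import *
p,R=obs();q=np.array([.4863,.3044,.016]);D=down(87)
c=plan((p,R),[(q,D,0,6),(q,D,.6,4)])
x,y=1,95
c=plan(c,[(q+[0,0,.11],D,.6,4),(band(x,y,90),RT,.6,6),(band(x,y,90),RT,.6,1),(band(x,y,10),RT,.6,6),(band(x,y,7),RT,.6,3)])
```

```text
[[[0,0,25,0,0,0,0],[-0.5,0,50.5,0,0,0,0],[-0.5,0.5,75.5,0,0,0,0],[-1,0.5,100.5,0,0,0,0],[-1,0.5,126,0,0,0.5,0],[-1,0.5,151,0,0,0.5,0],[-1,0.5,151,0,0,0.5,0.6],[-1,0.5,151,0,0,0.5,0.6],[-1,0.5,151,0,0,0.5,0.6],[-1,0.5,151,0,0,0.5,0.6]]]
[[[0,0,-27.5,0,0,0,0.6],[0,0,-55,0,0,0,0.6],[0,0,-82.5,0,0,0,0.6],[0,0,-110,0,0,0,0.6],[-31.5,17.5,-111,-1.5,0,-1.5,0.6],[-63.5,34.5,-112,-3.5,0,-2.5,0.6],[-95,52,-113,-5,0,-3.5,0.6],[-126.5,69.5,-114,-6.5,0.5,-4.5,0.6],[-158.5,86.5,-115,-8.5,0.5,-5.5,0.6],[-190,104,-116,-10,0.5,-6.5,0.6]]]
[[[0,0,0,0,0,0,0.6],[0,0,13.5,0,0,0,0.6],[0,0,26.5,0,0,0,0.6],[0,0,40,0,0,0,0.6],[0,0,53.5,0,0,0,0.6],[0,0,66.5,0,0,0,0.6],[0,0,80,0,0,0,0.6],[0,0,81,0,0,0,0.6],[0,0,82,0,0,0,0.6],[0,0,83,0,0,0,0.6]]]
```

>>> {"method": "servo_tool", "body": {"plan": [[[0,0,25,0,0,0,0],[-0.5,0,50.5,0,0,0,0],[-0.5,0.5,75.5,0,0,0,0],[-1,0.5,100.5,0,0,0,0],[-1,0.5,126,0,0,0.5,0],[-1,0.5,151,0,0,0.5,0],[-1,0.5,151,0,0,0.5,0.6],[-1,0.5,151,0,0,0.5,0.6],[-1,0.5,151,0,0,0.5,0.6],[-1,0.5,151,0,0,0.5,0.6]]]}}

```text
time_s: 22.9
tool_pos: [0.487, 0.3036, 0.0169]
tool_rot: [0.727, 0.686, 0.001, -0.0]
force: [-0.1, -1.2, 2.7]
opening: 0.049
```

>>> {"method": "servo_tool", "body": {"plan": [[[0,0,-27.5,0,0,0,0.6],[0,0,-55,0,0,0,0.6],[0,0,-82.5,0,0,0,0.6],[0,0,-110,0,0,0,0.6],[-31.5,17.5,-111,-1.5,0,-1.5,0.6],[-63.5,34.5,-112,-3.5,0,-2.5,0.6],[-95,52,-113,-5,0,-3.5,0.6],[-126.5,69.5,-114,-6.5,0.5,-4.5,0.6],[-158.5,86.5,-115,-8.5,0.5,-5.5,0.6],[-190,104,-116,-10,0.5,-6.5,0.6]]]}}

```text
time_s: 24.15
tool_pos: [0.5791, 0.1065, 0.132]
tool_rot: [0.684, 0.724, 0.064, 0.06]
force: [0.5, 0.3, -1.1]
opening: 0.0494
```

>>> {"method": "servo_tool", "body": {"plan": [[[0,0,0,0,0,0,0.6],[0,0,13.5,0,0,0,0.6],[0,0,26.5,0,0,0,0.6],[0,0,40,0,0,0,0.6],[0,0,53.5,0,0,0,0.6],[0,0,66.5,0,0,0,0.6],[0,0,80,0,0,0,0.6],[0,0,81,0,0,0,0.6],[0,0,82,0,0,0,0.6],[0,0,83,0,0,0,0.6]]]}}

```text
time_s: 25.4
tool_pos: [0.5939, 0.1084, 0.0504]
tool_rot: [0.685, 0.724, 0.064, 0.06]
force: [-0.1, 0.3, -0.1]
opening: 0.0498
```

Run:
```python
from h import *
p,R=obs();print((RB.T@(p-BO)*1000).round(1),manip.get_obs()["opening"])
c=cam("top");s=cam("scene");a=c["image"][140:290,180:420];b=s["image"][140:260,240:460]
cv2.imwrite("pics/p1.png",np.vstack([cv2.resize(x,(560,300),interpolation=cv2.INTER_CUBIC)[:,:,::-1] for x in(a,b)]))
```

```text
[ 0.9 93.6  7.3] 0.04983365405769339
```

View pics/p1.png

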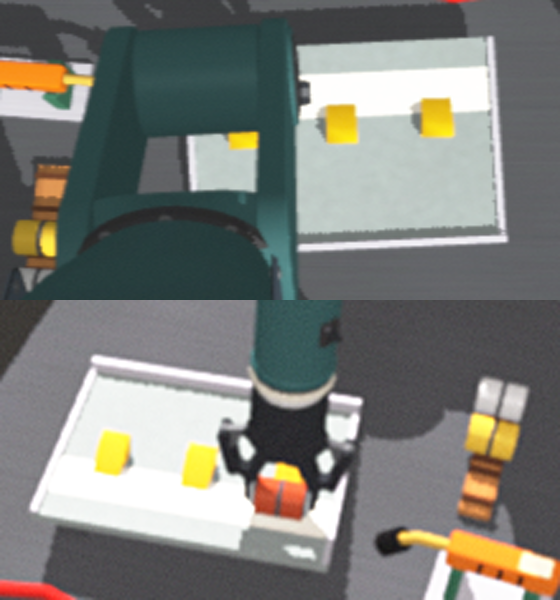

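The copper tube is in the gripper, just uphill of its wedge at (280,495) in the lower picture. I'll lower it slowly, check the force, and release.

>>> {"method": "servo_tool", "body": {"plan": [[[0,0,0.5,0,0,0,0.6],[0,0,1,0,0,0,0.6],[0,0,1.5,0,0,0,0.6],[0,0,2,0,0,0,0.6],[0,0,2.5,0,0,0,0.6],[0,0,2.5,0,0,0,0.6],[0,0,2.5,0,0,0,0.6],[0,0,2.5,0,0,0,0.6],[0,0,2.5,0,0,0,0.6],[0,0,2.5,0,0,0,0.6]]]}}

```text
time_s: 26.75
tool_pos: [0.5939, 0.1084, 0.0478]
tool_rot: [0.685, 0.724, 0.063, 0.06]
force: [-3.5, -0.5, 5.5]
opening: 0.0491
```

>>> {"method": "servo_tool", "body": {"plan": [[[0,0,0,0,0,0,0.35],[0,0,0,0,0,0,0.25],[0,0,0,0,0,0,0.25],[0,0,0,0,0,0,0.25],[0,0,-15,0,0,0,0.25],[0,0,-30,0,0,0,0.25],[0,0,-50,0,0,0,0.25],[0,0,-70,0,0,0,0.25],[0,0,-90,0,0,0,0.25],[0,0,-90,0,0,0,0.25]]]}}

```text
time_s: 28.0
tool_pos: [0.5796, 0.1077, 0.1388]
tool_rot: [0.684, 0.724, 0.065, 0.061]
force: [0.3, -0.2, -0.6]
opening: 0.0641
```

```bash
cat >> h.py <<'E'
def tcycle(cur,q,x,y):
    q=np.array(q);D=down(87)
    return plan(cur,[(q+[0,0,.13],D,0,9),(q+[0,0,.13],D,0,1),(q,D,0,6),(q,D,.6,4),(q+[0,0,.11],D,.6,4),(band(x,y,90),RT,.6,6),(band(x,y,90),RT,.6,1),(band(x,y,10),RT,.6,6),(band(x,y,7),RT,.6,3)])
E
python3 w.py;python3 - <<'E'
from h import *
print(manip.get_obs()["opening"])
tcycle(obs(),[.4321,.3068,.016],-.5,0)
E
```

```text
[367. 199.] [ 0.5719 -0.0806] [27.8 43.4] toe -0.0 band [-33.3 -93.7]
[326. 202.] [0.5636 0.0131] [45.  27.7] toe 0.9 band [-35.9   0.4]
0.06412261923865892
[[[23,-14.5,-3.5,1,0,0.5,0],[46,-29.5,-7,2.5,0,1.5,0],[69,-44,-10.5,3.5,0,2,0],[92,-58.5,-14.5,4.5,-0.5,2.5,0],[115,-73.5,-18,5.5,-0.5,3.5,0],[138,-88,-21.5,7,-0.5,4,0],[161,-102.5,-25,8,-0.5,5,0],[184,-117.5,-28.5,9,-0.5,5.5,0],[207,-132,-32,10,-0.5,6,0],[207,-132,-32,10,-0.5,6,0]]]
[[[0,0,21.5,0,0,0,0],[0,0,43,0,0,0,0],[0,0,65,0,0,0,0],[0,-0.5,86.5,0,0,0,0],[0,-0.5,108,0,0,0,0],[0,-0.5,130,0,0,0,0],[0,-0.5,130,0,0,0,0.6],[0,-0.5,130,0,0,0,0.6],[0,-0.5,130,0,0,0,0.6],[0,-0.5,130,0,0,0,0.6]]]
[[[0,0,-27.5,0,0,0,0.6],[0,0,-55,0,0,0,0.6],[0,0.5,-82.5,0,0,0,0.6],[0,0.5,-110,0,0,0,0.6],[-47.5,28,-111,-1.5,0,-1,0.6],[-95,56,-112,-3,0,-2,0.6],[-142.5,83.5,-113,-5,0,-3,0.6],[-190,111,-114,-6.5,0.5,-4,0.6],[-237.5,139,-114.5,-8,0.5,-5,0.6],[-285,166.5,-115.5,-10,0.5,-6.5,0.6]]]
[[[0,0,0,0,0,0,0.6],[0,0,13,0,0,0,0.6],[0,0,26.5,0,0,0,0.6],[0,0,40,0,0,0,0.6],[0,0,53,0,0,0,0.6],[0,0,66.5,0,0,0,0.6],[0,0,80,0,0,0,0.6],[0,0,81,0,0,0,0.6],[0,0,82,0,0,0,0.6],[0,0,83,0,0,0,0.6]]]
```

>>> {"method": "servo_tool", "body": {"plan": [[[23,-14.5,-3.5,1,0,0.5,0],[46,-29.5,-7,2.5,0,1.5,0],[69,-44,-10.5,3.5,0,2,0],[92,-58.5,-14.5,4.5,-0.5,2.5,0],[115,-73.5,-18,5.5,-0.5,3.5,0],[138,-88,-21.5,7,-0.5,4,0],[161,-102.5,-25,8,-0.5,5,0],[184,-117.5,-28.5,9,-0.5,5.5,0],[207,-132,-32,10,-0.5,6,0],[207,-132,-32,10,-0.5,6,0]]]}}

```text
time_s: 29.3
tool_pos: [0.4305, 0.3076, 0.144]
tool_rot: [0.724, 0.69, -0.0, -0.001]
force: [0.8, -0.5, 0.4]
opening: 0.0851
```

>>> {"method": "servo_tool", "body": {"plan": [[[0,0,21.5,0,0,0,0],[0,0,43,0,0,0,0],[0,0,65,0,0,0,0],[0,-0.5,86.5,0,0,0,0],[0,-0.5,108,0,0,0,0],[0,-0.5,130,0,0,0,0],[0,-0.5,130,0,0,0,0.6],[0,-0.5,130,0,0,0,0.6],[0,-0.5,130,0,0,0,0.6],[0,-0.5,130,0,0,0,0.6]]]}}

```text
time_s: 30.55
tool_pos: [0.4314, 0.307, 0.0154]
tool_rot: [0.724, 0.689, 0.001, -0.0]
force: [0.2, 0.4, -0.8]
opening: 0.0498
```

```bash
cat > t.py <<'E'
from h import *
c=cam("top");P=pts(c);B=(P-BO)@RB*1000
# tubes by height over plate
m=(B[...,2]>28)&(B[...,2]<48)&(abs(B[...,1])<150)&(B[...,0]>-165)&(B[...,0]<60)
N,L,S,C=cv2.connectedComponentsWithStats(m.astype(np.uint8))
for i in range(1,N):
    if S[i,4]>80:
        q=B[L==i];print("obj",C[i].round(),S[i,4],"band",np.median(q,0).round(1),"ext",(np.percentile(q,97,0)-np.percentile(q,3,0)).round(0),"rgb",np.median(c["image"][L==i],0))
E
python3 t.py; python3 w.py
```

```text
obj [284. 190.] 365 band [-1.9 94.6 37.8] ext [36. 47. 15.] rgb [207.  99.  61.]
[367. 199.] [ 0.5728 -0.0806] [27.9 44.8] toe -0.2 band [-32.5 -93.7]
[326. 202.] [0.5639 0.0132] [45.5 27.7] toe 0.7 band [-35.6   0.4]
[284. 206.] [0.5532 0.1094] [35.1 28.2] toe 2.8 band [-40.3  97.1]
```

Copper is on the band at band x≈-2, chocked. I'll place the brass tube next.

>>> {"method": "servo_tool", "body": {"plan": [[[0,0,-27.5,0,0,0,0.6],[0,0,-55,0,0,0,0.6],[0,0.5,-82.5,0,0,0,0.6],[0,0.5,-110,0,0,0,0.6],[-47.5,28,-111,-1.5,0,-1,0.6],[-95,56,-112,-3,0,-2,0.6],[-142.5,83.5,-113,-5,0,-3,0.6],[-190,111,-114,-6.5,0.5,-4,0.6],[-237.5,139,-114.5,-8,0.5,-5,0.6],[-285,166.5,-115.5,-10,0.5,-6.5,0.6]]]}}

```text
time_s: 31.9
tool_pos: [0.5838, 0.0122, 0.1302]
tool_rot: [0.681, 0.727, 0.064, 0.06]
force: [0.4, 1.0, -0.3]
opening: 0.0494
```

>>> {"method": "servo_tool", "body": {"plan": [[[0,0,0,0,0,0,0.6],[0,0,13,0,0,0,0.6],[0,0,26.5,0,0,0,0.6],[0,0,40,0,0,0,0.6],[0,0,53,0,0,0,0.6],[0,0,66.5,0,0,0,0.6],[0,0,80,0,0,0,0.6],[0,0,81,0,0,0,0.6],[0,0,82,0,0,0,0.6],[0,0,83,0,0,0,0.6]]]}}

```text
time_s: 33.15
tool_pos: [0.598, 0.0146, 0.0487]
tool_rot: [0.681, 0.727, 0.064, 0.06]
force: [0.4, 0.3, -1.4]
opening: 0.0496
```

>>> {"method": "servo_tool", "body": {"plan": [[[0,0,0.5,0,0,0,0.6],[0,0,1,0,0,0,0.6],[0,0,1.5,0,0,0,0.6],[0,0,2,0,0,0,0.6],[0,0,2.5,0,0,0,0.6],[0,0,2.5,0,0,0,0.6],[0,0,2.5,0,0,0,0.6],[0,0,2.5,0,0,0,0.6],[0,0,2.5,0,0,0,0.6],[0,0,2.5,0,0,0,0.6]]]}}

```text
time_s: 34.4
tool_pos: [0.5984, 0.0147, 0.046]
tool_rot: [0.681, 0.727, 0.064, 0.06]
force: [0.0, 0.0, 3.7]
opening: 0.0492
```

```bash
python3 - <<'E'
from h import *
p,R=obs();print((RB.T@(p-BO)*1000).round(1),manip.get_obs()["opening"])
E
python3 w.py
```

```text
[-1.1 -0.2  3.3] 0.049217596646006445
```

>>> {"method": "servo_tool", "body": {"plan": [[[0,0,0,0,0,0,0.35],[0,0,0,0,0,0,0.25],[0,0,0,0,0,0,0.25],[0,0,0,0,0,0,0.25],[0,0,-15,0,0,0,0.25],[0,0,-30,0,0,0,0.25],[0,0,-50,0,0,0,0.25],[0,0,-70,0,0,0,0.25],[0,0,-90,0,0,0,0.25],[0,0,-95,0,0,0,0.25]]]}}

```text
time_s: 35.7
tool_pos: [0.5825, 0.0136, 0.1418]
tool_rot: [0.681, 0.727, 0.064, 0.061]
force: [-0.3, 0.0, 0.4]
opening: 0.0637
```

Run:
```python
from h import *
tcycle(obs(),[.3772,.3082,.0165],1,-95)
```

```text
[[[34,-20,-4,1,0,0.5,0],[68.5,-40.5,-8.5,2.5,0,1.5,0],[102.5,-60.5,-12.5,3.5,0,2,0],[136.5,-81,-17,4.5,0,3,0],[170.5,-101,-21,5.5,-0.5,3.5,0],[205,-121.5,-25.5,7,-0.5,4.5,0],[239,-141.5,-29.5,8,-0.5,5,0],[273,-162,-33.5,9,-0.5,6,0],[307,-182,-38,10,-0.5,6.5,0],[307,-182,-38,10,-0.5,6.5,0]]]
[[[0,-0.5,22,0,0,0,0],[0,-0.5,43.5,0,0,0,0],[0,-0.5,65,0,0,0,0],[0,-0.5,87,0,0,0,0],[0,-0.5,108.5,0,0,0,0],[0,-0.5,130,0,0,0,0],[0,-0.5,130,0,0,0,0.6],[0,-0.5,130,0,0,0,0.6],[0,-0.5,130,0,0,0,0.6],[0,-0.5,130,0,0,0,0.6]]]
[[[0,0,-27.5,0,0,0,0.6],[0,0,-55,0,0,0,0.6],[0,0,-82.5,0,0,0,0.6],[0,0,-110,0,0,0,0.6],[-63,39,-110.5,-1.5,0,-1,0.6],[-126,78,-111.5,-3,0,-2,0.6],[-189,117,-112,-5,0.5,-3,0.6],[-252,155.5,-113,-6.5,0.5,-4,0.6],[-315,194.5,-114,-8,0.5,-5,0.6],[-377.5,233.5,-114.5,-10,0.5,-6.5,0.6]]]
[[[0,0,0,0,0,0,0.6],[0,-0.5,13,0,0,0,0.6],[0,-0.5,26.5,0,0,0,0.6],[0,-0.5,40,0,0,0,0.6],[0,-0.5,53,0,0,0,0.6],[0,-0.5,66.5,0,0,0,0.6],[0,-0.5,80,0,0,0,0.6],[0,-0.5,81,0,0,0,0.6],[0,-0.5,82,0,0,0,0.6],[0,-0.5,83,0,0,0,0.6]]]
```

>>> {"method": "servo_tool", "body": {"plan": [[[34,-20,-4,1,0,0.5,0],[68.5,-40.5,-8.5,2.5,0,1.5,0],[102.5,-60.5,-12.5,3.5,0,2,0],[136.5,-81,-17,4.5,0,3,0],[170.5,-101,-21,5.5,-0.5,3.5,0],[205,-121.5,-25.5,7,-0.5,4.5,0],[239,-141.5,-29.5,8,-0.5,5,0],[273,-162,-33.5,9,-0.5,6,0],[307,-182,-38,10,-0.5,6.5,0],[307,-182,-38,10,-0.5,6.5,0]]]}}

```text
time_s: 36.95
tool_pos: [0.3753, 0.3098, 0.1451]
tool_rot: [0.723, 0.69, 0.0, -0.001]
force: [-0.1, -0.5, -0.5]
opening: 0.0855
```

>>> {"method": "servo_tool", "body": {"plan": [[[0,-0.5,22,0,0,0,0],[0,-0.5,43.5,0,0,0,0],[0,-0.5,65,0,0,0,0],[0,-0.5,87,0,0,0,0],[0,-0.5,108.5,0,0,0,0],[0,-0.5,130,0,0,0,0],[0,-0.5,130,0,0,0,0.6],[0,-0.5,130,0,0,0,0.6],[0,-0.5,130,0,0,0,0.6],[0,-0.5,130,0,0,0,0.6]]]}}

```text
time_s: 38.2
tool_pos: [0.3764, 0.3086, 0.0158]
tool_rot: [0.724, 0.689, 0.001, -0.0]
force: [-0.4, -0.7, 2.1]
opening: 0.0494
```

```bash
python3 t.py;python3 w.py
```

```text
obj [325. 187.] 361 band [-0.2  1.3 37.6] ext [34. 47. 14.] rgb [242. 214.  75.]
obj [284. 190.] 360 band [-1.9 94.3 37.6] ext [35. 48. 14.] rgb [208.  98.  61.]
[367. 199.] [ 0.5729 -0.0807] [27.9 44.8] toe -0.6 band [-32.4 -93.8]
[284. 206.] [0.5531 0.109 ] [36.4 28.5] toe 3.3 band [-40.5  96.7]
```

>>> {"method": "servo_tool", "body": {"plan": [[[0,0,-27.5,0,0,0,0.6],[0,0,-55,0,0,0,0.6],[0,0,-82.5,0,0,0,0.6],[0,0,-110,0,0,0,0.6],[-50,31,-110.5,-1.5,0,-1,0.6],[-100,62,-111.5,-3,0,-2,0.6],[-150,93,-112,-4.5,0.5,-2.5,0.6],[-200,124,-113,-5.5,0.5,-3.5,0.6],[-250,155,-113,-6.5,0.5,-4,0.6],[-300,186,-114,-8,0.5,-5,0.6]]]}}

```text
time_s: 39.55
tool_pos: [0.5473, -0.0023, 0.1287]
tool_rot: [0.692, 0.719, 0.052, 0.047]
force: [1.3, 1.3, -1.8]
opening: 0.0497
```

Run:
```python
from h import *
print(obs()[0]);x,y=1,-95
plan(obs(),[(band(x,y,90),RT,.6,3),(band(x,y,90),RT,.6,1),(band(x,y,7),RT,.6,6),])
```

```text
[ 0.54728941 -0.00230011  0.12874365]
[[[-26.5,13.5,1,-0.5,0,-0.5,0.6],[-53.5,27.5,1.5,-1.5,0,-1,0.6],[-80,41,2.5,-2,0,-1.5,0.6],[-80,41,2.5,-2,0,-1.5,0.6],[-80,41.5,16,-2,0,-1.5,0.6],[-80,42,30,-2,0,-1.5,0.6],[-80,42.5,44,-2,0,-1.5,0.6],[-80,43,57.5,-2,0,-1.5,0.6],[-80,43.5,71.5,-2,0,-1.5,0.6],[-80,44,85.5,-2,0,-1.5,0.6]]]
```

>>> {"method": "servo_tool", "body": {"plan": [[[-26,13.5,1,-0.5,0,-0.5,0.6],[-52,27,1.5,-1.5,0,-1,0.6],[-78,40,2.5,-2,0,-1.5,0.6],[-78,40,2.5,-2,0,-1.5,0.6],[-78,40.5,16,-2,0,-1.5,0.6],[-78,41,30,-2,0,-1.5,0.6],[-78,41.5,44,-2,0,-1.5,0.6],[-78,42,57.5,-2,0,-1.5,0.6],[-78,42.5,71.5,-2,0,-1.5,0.6],[-78,43,83,-2,0,-1.5,0.6]]]}}

```text
time_s: 40.8
tool_pos: [0.6039, -0.0761, 0.0511]
tool_rot: [0.682, 0.727, 0.063, 0.06]
force: [-0.0, 0.0, -1.5]
opening: 0.0495
```

```bash
python3 - <<'E'
from h import *
p,R=obs();print((RB.T@(p-BO)*1000).round(1),manip.get_obs()["opening"],np.degrees(Ro.from_matrix(R.T@RT).as_rotvec()).round(1))
E
python3 t.py;python3 w.py
```

```text
[ -0.3 -91.2   8.3] 0.04949703047940683 [-0.   0.   0.2]
obj [325. 187.] 355 band [-0.6  1.5 37.7] ext [34. 47. 13.] rgb [248. 224.  80.]
obj [284. 189.] 359 band [-1.8 94.4 37.5] ext [34. 47. 14.] rgb [220. 105.  65.]
[284. 206.] [0.5534 0.1096] [35.2 28.2] toe 2.6 band [-40.1  97.3]
```

>>> {"method": "servo_tool", "body": {"plan": [[[-1.5,0.5,0,0,0,0,0.6],[-3,1,0.5,0,0,0,0.6],[-3,1,1,0,0,0,0.6],[-3,1,1.5,0,0,0,0.6],[-3,1,2,0,0,0,0.6],[-3,1,2.5,0,0,0,0.6],[-3,1,3,0,0,0,0.6],[-3,1,3.5,0,0,0,0.6],[-3,1,3.5,0,0,0,0.6],[-3,1,3.5,0,0,0,0.6]]]}}

```text
time_s: 42.15
tool_pos: [0.6056, -0.0791, 0.049]
tool_rot: [0.682, 0.727, 0.063, 0.06]
force: [0.3, -0.7, -1.8]
opening: 0.0495
```

>>> {"method": "servo_tool", "body": {"plan": [[[0,0,0.5,0,0,0,0.6],[0,0,1,0,0,0,0.6],[0,0,1.5,0,0,0,0.6],[0,0,2,0,0,0,0.6],[0,0,2,0,0,0,0.6],[0,0,2,0,0,0,0.6],[0,0,2,0,0,0,0.6],[0,0,2,0,0,0,0.6],[0,0,2,0,0,0,0.6],[0,0,2,0,0,0,0.6]]]}}

```text
time_s: 43.4
tool_pos: [0.6061, -0.0791, 0.0471]
tool_rot: [0.682, 0.727, 0.063, 0.06]
force: [1.0, 0.7, -1.1]
opening: 0.0495
```

>>> {"method": "servo_tool", "body": {"plan": [[[0,0,0.5,0,0,0,0.6],[0,0,1,0,0,0,0.6],[0,0,1,0,0,0,0.6],[0,0,1,0,0,0,0.6],[0,0,1,0,0,0,0.35],[0,0,1,0,0,0,0.25],[0,0,1,0,0,0,0.25],[0,0,1,0,0,0,0.25],[0,0,1,0,0,0,0.25],[0,0,-10,0,0,0,0.25]]]}}

```text
time_s: 44.65
tool_pos: [0.6036, -0.079, 0.0564]
tool_rot: [0.682, 0.727, 0.063, 0.059]
force: [-0.3, -0.2, -0.4]
opening: 0.064
```

>>> {"method": "servo_tool", "body": {"plan": [[[0,0,-20,0,0,0,0.25],[0,0,-40,0,0,0,0.25],[0,0,-60,0,0,0,0.25],[0,0,-80,0,0,0,0.25],[20,-10,-100,0,0,0,0],[70,-30,-120,0,0,0,0],[120,-50,-140,0,0,0,0],[170,-70,-140,0,0,0,0],[220,-90,-140,0,0,0,0],[260,-100,-140,0,0,0,0]]]}}

```text
time_s: 45.9
tool_pos: [0.4634, 0.1739, 0.1779]
tool_rot: [0.681, 0.727, 0.063, 0.06]
force: [0.3, 0.9, -0.2]
opening: 0.0855
```

```bash
python3 t.py;python3 w.py
python3 - <<'E'
from h import *
c=cam("top");s=cam("scene");a=c["image"][140:290,150:420];b=s["image"][140:300,220:480]
cv2.imwrite("pics/p2.png",np.vstack([cv2.resize(x,(560,300),interpolation=cv2.INTER_CUBIC)[:,:,::-1] for x in(a,b)]))
E
```

```text
obj [366. 183.] 365 band [  1.9 -92.3  37.2] ext [35. 47. 13.] rgb [233. 233. 232.]
obj [325. 187.] 355 band [-0.3  0.9 38. ] ext [34. 48. 14.] rgb [244. 218.  76.]
obj [284. 190.] 363 band [-2.3 94.5 37.7] ext [35. 48. 14.] rgb [211.  99.  61.]
[367. 200.] [ 0.568  -0.0807] [35.  28.1] toe 0.1 band [-37.2 -93.6]
[284. 206.] [0.553  0.1092] [36.  28.5] toe 3.2 band [-40.5  96.8]
```

View pics/p2.png

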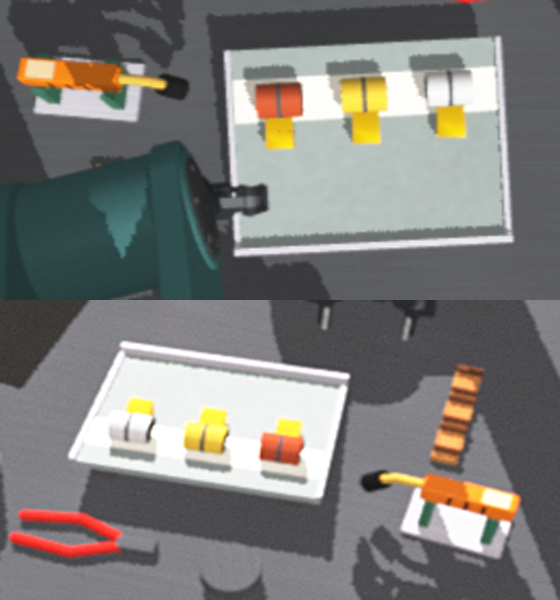

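All three tubes are chocked on the band: copper (279,100), brass (363,95) and steel (449,88) in the upper picture. Now I'll measure the wand.

Run:
```python
from h import *
c=cam("top");P=pts(c)
im=c["image"].astype(int)
m=(P[...,2]>.084)&(P[...,2]<.096)&(P[...,0]>.57)&(P[...,0]<.66)&(P[...,1]>.27)&(P[...,1]<.42)&(im[...,0]>150)&(im[...,1]>70)
N,L,S,C=cv2.connectedComponentsWithStats(m.astype(np.uint8));i=1+np.argmax(S[1:,4])
q=P[L==i];d=(q[:,:2]-q[:,:2].mean(0))
ce,s,ax=longaxis(q);print(ce,s,np.degrees(np.arctan2(ax[1],ax[0])),q[:,2].mean())
u,sv,vt=np.linalg.svd(d,full_matrices=False);print("pca",vt[0],q.mean(0))
t=d@vt[0]*1000;print(np.percentile(t,[1,99]),np.percentile(d@vt[1]*1000,[2,98]))
n=[x for x in comps(c,"yellow",50) if .23<np.median(x[1][:,1])<.29]
for C_,k in n: print("neck",k.mean(0),k[:,:2].min(0),k[:,:2].max(0))
# foot of rest
m=(P[...,2]>.003)&(P[...,2]<.014)&(P[...,0]>.53)&(P[...,0]<.67)&(P[...,1]>.24)&(P[...,1]<.42)&(im.min(2)>140)
q=P[m];print("foot",*longaxis(q))
```

```text
[0.6144364  0.33495065] [117.26082611  28.27967262] 85.48921966552734 0.0901217390445456
pca [-0.07711427 -0.99702226] [0.61388831 0.33739595 0.09012174]
[-54.28407381  54.45614973] [-12.44843727  13.4013202 ]
neck [0.60700047 0.25649364 0.07879115] [0.60072571 0.23527774] [0.61234193 0.28322456]
foot [0.61444464 0.33684998] [120.64089203  70.92980957] [0.08875288 0.99605368]
```

```bash
cat >> h.py <<'E'
WC=np.array([.614,.337]);WY=np.radians(-95);GX=.008
def wgrip(h): return np.r_[WC+GX*np.array([np.cos(WY),np.sin(WY)]),.064+h],down(-5)
def aim(tb,dist=.115,hz=.004,yaw=3.5):
    a=np.radians(yaw);xw=np.array([np.cos(a),np.sin(a),0]);z=np.array([0,0,1.]);c,s=np.cos(np.radians(50)),np.sin(np.radians(50))
    L=band(*tb)-dist*(c*xw-s*z);return L-.118*xw+.015*z+GX*xw+hz*z,down(yaw+90)
E
python3 - <<'E'
from h import *
p,R=wgrip(.10);p0,_=wgrip(0)
c=plan(obs(),[(p,R,0,13),(p,R,0,1),(p0,R,0,6)])
c=plan(c,[(p0,R,.8,10)])
E
```

```text
[[[11.5,12,3,0.5,-0.5,7.5,0],[22.5,23.5,6.5,1,-1.5,15,0],[34,35.5,9.5,1.5,-2,22.5,0],[45,47,12.5,2.5,-2.5,30.5,0],[56.5,59,15.5,3,-3.5,38,0],[68,70.5,19,3.5,-4,45.5,0],[79,82.5,22,4,-4.5,53,0],[90.5,94,25,4.5,-5.5,60.5,0],[101.5,106,28.5,5,-6,68,0],[113,117.5,31.5,6,-6.5,75.5,0]]]
[[[14.5,-8,1,0.5,-0.5,8,0],[29,-16,2.5,1,-1,15.5,0],[43.5,-24,3.5,1.5,-2,23,0],[43.5,-24,3.5,1.5,-2,23,0],[43,-24.5,20,1.5,-2,23,0],[42.5,-25,37,1.5,-2,23,0],[42.5,-25.5,53.5,1.5,-2,23,0],[42,-26,70,1.5,-2,23,0],[41.5,-26.5,87,1.5,-2,23,0],[41,-27,103.5,1.5,-2,23,0]]]
[[[0,0,0,0,0,0,0.8],[0,0,0,0,0,0,0.8],[0,0,0,0,0,0,0.8],[0,0,0,0,0,0,0.8],[0,0,0,0,0,0,0.8],[0,0,0,0,0,0,0.8],[0,0,0,0,0,0,0.8],[0,0,0,0,0,0,0.8],[0,0,0,0,0,0,0.8],[0,0,0,0,0,0,0.8]]]
```

>>> {"method": "servo_tool", "body": {"plan": [[[11.5,12,3,0.5,-0.5,7.5,0],[22.5,23.5,6.5,1,-1.5,15,0],[34,35.5,9.5,1.5,-2,22.5,0],[45,47,12.5,2.5,-2.5,30.5,0],[56.5,59,15.5,3,-3.5,38,0],[68,70.5,19,3.5,-4,45.5,0],[79,82.5,22,4,-4.5,53,0],[90.5,94,25,4.5,-5.5,60.5,0],[101.5,106,28.5,5,-6,68,0],[113,117.5,31.5,6,-6.5,75.5,0]]]}}

```text
time_s: 47.4
tool_pos: [0.5803, 0.2916, 0.1665]
tool_rot: [0.988, 0.152, 0.015, 0.013]
force: [0.1, -0.7, -0.3]
opening: 0.0853
```

>>> {"method": "servo_tool", "body": {"plan": [[[14.5,-8,1,0.5,-0.5,8,0],[29,-16,2.5,1,-1,15.5,0],[43.5,-24,3.5,1.5,-2,23,0],[43.5,-24,3.5,1.5,-2,23,0],[43.5,-24,3.5,1.5,-2,23,0],[43.5,-24,3.5,1.5,-2,23,0],[43.5,-24,3.5,1.5,-2,23,0],[43.5,-24,3.5,1.5,-2,23,0],[43.5,-24,3.5,1.5,-2,23,0],[43.5,-24,3.5,1.5,-2,23,0]]]}}

```text
time_s: 48.65
tool_pos: [0.613, 0.3292, 0.1634]
tool_rot: [0.999, -0.044, -0.001, 0.0]
force: [0.2, -0.6, 0.5]
opening: 0.0855
```

Run:
```python
from h import *
p0,R=wgrip(0)
plan(obs(),[(p0+[0,0,.03],R,0,3),(p0,R,0,2),(p0,R,.8,5)])
```

```text
[[[0,0,23,0,0,0,0],[0.5,0,46.5,0,0,0,0],[0.5,0,69.5,0,0,0,0],[0.5,0,84.5,0,0,0,0],[0.5,0,99.5,0,0,0,0],[0.5,0,99.5,0,0,0,0.8],[0.5,0,99.5,0,0,0,0.8],[0.5,0,99.5,0,0,0,0.8],[0.5,0,99.5,0,0,0,0.8],[0.5,0,99.5,0,0,0,0.8]]]
```

>>> {"method": "servo_tool", "body": {"plan": [[[0,0,23,0,0,0,0],[0.5,0,46.5,0,0,0,0],[0.5,0,69.5,0,0,0,0],[0.5,0,84.5,0,0,0,0],[0.5,0,99.5,0,0,0,0],[0.5,0,99.5,0,0,0,0.8],[0.5,0,99.5,0,0,0,0.8],[0.5,0,99.5,0,0,0,0.8],[0.5,0,99.5,0,0,0,0.8],[0.5,0,99.5,0,0,0,0.8]]], "force": 70}}

```text
time_s: 49.9
tool_pos: [0.6142, 0.3295, 0.0651]
tool_rot: [0.999, -0.045, -0.0, -0.0]
force: [-0.5, 0.1, 6.2]
opening: 0.0269
```

Run:
```python
from h import *
p,R=obs();print(p,R[:,0])
hz=p[2]-.060
pa,Ra=aim((-2,94.5,20),hz=hz);print(hz,pa,Ra[:,0])
up=p+[0,0,.09]
c=plan((p,R),[(up,R,.8,6),((.50,.22,.22),down(45),.8,7),(pa+[0,0,.03],Ra,.8,7)])
c=plan(c,[(pa,Ra,.8,5)])
```

```text
[0.61417857 0.32946463 0.06513606] [ 9.96037625e-01 -8.89290729e-02 -8.17675924e-04]
0.0051360565249145285 [0.40522096 0.09776339 0.17058003] [-0.06104854  0.9981348   0.        ]
[[[0,0,-15,0,0,0,0.8],[0,0,-30,0,0,0,0.8],[0,0,-45,0,0,0,0.8],[0,0,-60,0,0,0,0.8],[0,0,-75,0,0,0,0.8],[0,0,-90,0,0,0,0.8],[-15,17,-99.5,0,0,-7,0.8],[-30,34,-108.5,0,0,-14.5,0.8],[-44.5,51,-118,0,0,-21.5,0.8],[-59.5,68,-127,0,0,-28.5,0.8]]]
[[[-21,8,-9.5,0,0,-7.5,0.8],[-42.5,15.5,-18.5,0,0,-14.5,0.8],[-63.5,23.5,-28,0,0,-21.5,0.8],[-83,34,-25,0,0,-28.5,0.8],[-102.5,45,-22.5,0,0,-35.5,0.8],[-121.5,55.5,-19.5,0,0,-42.5,0.8],[-141,66,-17,0,0,-49.5,0.8],[-160.5,77,-14,0,0,-56,0.8],[-179.5,87.5,-11,0,0,-63,0.8],[-199,98,-8.5,0,0,-70,0.8]]]
[[[0,0,6,0,0,0,0.8],[0,0,12,0,0,0,0.8],[0,0,18,0,0,0,0.8],[0,0,24,0,0,0,0.8],[0,0,30,0,0,0,0.8],[0,0,30,0,0,0,0.8],[0,0,30,0,0,0,0.8],[0,0,30,0,0,0,0.8],[0,0,30,0,0,0,0.8],[0,0,30,0,0,0,0.8]]]
```

>>> {"method": "servo_tool", "body": {"plan": [[[0,0,-15,0,0,0,0.8],[0,0,-30,0,0,0,0.8],[0,0,-45,0,0,0,0.8],[0,0,-60,0,0,0,0.8],[0,0,-75,0,0,0,0.8],[0,0,-90,0,0,0,0.8],[-15,17,-99.5,0,0,-7,0.8],[-30,34,-108.5,0,0,-14.5,0.8],[-44.5,51,-118,0,0,-21.5,0.8],[-59.5,68,-127,0,0,-28.5,0.8]]]}}

```text
time_s: 51.15
tool_pos: [0.5478, 0.2662, 0.192]
tool_rot: [0.979, 0.205, -0.001, -0.0]
force: [-0.6, 0.9, -1.6]
opening: 0.0266
```

>>> {"method": "servo_tool", "body": {"plan": [[[-21,8,-9.5,0,0,-7.5,0.8],[-42.5,15.5,-18.5,0,0,-14.5,0.8],[-63.5,23.5,-28,0,0,-21.5,0.8],[-83,34,-25,0,0,-28.5,0.8],[-102.5,45,-22.5,0,0,-35.5,0.8],[-121.5,55.5,-19.5,0,0,-42.5,0.8],[-141,66,-17,0,0,-49.5,0.8],[-160.5,77,-14,0,0,-56,0.8],[-179.5,87.5,-11,0,0,-63,0.8],[-199,98,-8.5,0,0,-70,0.8]]]}}

```text
time_s: 52.4
tool_pos: [0.4043, 0.0972, 0.2006]
tool_rot: [0.684, 0.729, -0.001, -0.001]
force: [0.0, 0.2, -2.7]
opening: 0.0266
```

```bash
python3 t.py; python3 w.py
python3 - <<'E'
from h import *
p,R=obs();pa,Ra=aim((-2,94.5,20),hz=.005);print(p,manip.get_obs()["opening"])
plan((p,R),[(pa,Ra,.8,5)])
c=cam("top");s=cam("scene");a=c["image"][120:290,200:470];b=s["image"][90:260,220:490]
cv2.imwrite("pics/p3.png",np.vstack([cv2.resize(x,(476,300),interpolation=cv2.INTER_CUBIC)[:,:,::-1] for x in(a,b)]))
E
```

```text
obj [366. 183.] 359 band [  2.2 -92.4  37.6] ext [34. 47. 14.] rgb [232. 233. 232.]
obj [325. 187.] 357 band [-0.2  1.6 37.8] ext [34. 47. 14.] rgb [244. 217.  76.]
obj [284. 190.] 355 band [-2.1 95.2 37.7] ext [34. 48. 15.] rgb [211. 100.  62.]
[367. 200.] [ 0.5681 -0.0806] [35.  28.3] toe 0.9 band [-37.1 -93.4]
[284. 205.] [0.5559 0.1099] [28.8 29. ] toe 90.1 band [-37.6  97.4]
[0.4026457  0.09662949 0.20013272] 0.026388427365375403
[[[0,0.5,6,0,0,0,0.8],[0.5,1,12,0,0,0,0.8],[0.5,1.5,18,0,0,0,0.8],[1,2,23.5,0,0,0,0.8],[1,3,29.5,-0.5,0,0,0.8],[1,3,29.5,-0.5,0,0,0.8],[1,3,29.5,-0.5,0,0,0.8],[1,3,29.5,-0.5,0,0,0.8],[1,3,29.5,-0.5,0,0,0.8],[1,3,29.5,-0.5,0,0,0.8]]]
```

View pics/p3.png

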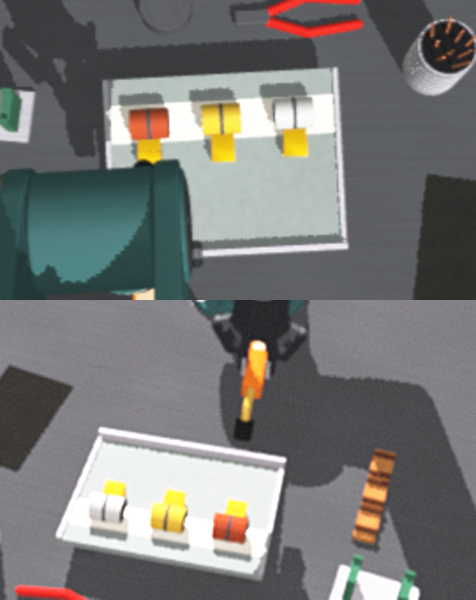

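The wand is held, with its head ahead of the gripper at (243,428) in the lower view. I'll lower it to the copper tube's aiming pose and check its pitch.

>>> {"method": "servo_tool", "body": {"plan": [[[0,0.5,6,0,0,0,0.8],[0.5,1,12,0,0,0,0.8],[0.5,1.5,18,0,0,0,0.8],[1,2,23.5,0,0,0,0.8],[1,2.5,29.5,0,0,0,0.8],[1,2.5,29.5,0,0,0,0.8],[1,2.5,29.5,0,0,0,0.8],[1,2.5,29.5,0,0,0,0.8],[1,2.5,29.5,0,0,0,0.8],[1,2.5,29.5,0,0,0,0.8]]]}}

```text
time_s: 53.85
tool_pos: [0.407, 0.0988, 0.1706]
tool_rot: [0.686, 0.728, -0.001, -0.001]
force: [-0.4, -0.9, -2.0]
opening: 0.0265
```

```bash
cat > a.py <<'E'
from h import *
import sys
p,R=obs();tb=eval(sys.argv[1]);pa,Ra=aim(tb,hz=.005);xw=Ra[:,1]if Ra[0,1]>0 else -Ra[:,1]
print("err mm",((p-pa)*1000).round(1),"rot",np.degrees(Ro.from_matrix(R.T@Ra).as_rotvec()).round(1))
O=p-GX*xw-[0,0,.005]   # expected wand origin
s=cam("scene");P=pts(s);W=(P-O)@np.c_[xw,[-xw[1],xw[0],0],[0,0,1]]*1000
hsv=cv2.cvtColor(s["image"],cv2.COLOR_RGB2HSV);col=cv2.inRange(hsv,(6,120,80),(34,255,255))>0
m=col&(abs(W[...,1])<25)&(W[...,2]>-40)&(W[...,2]<50)&(W[...,0]>-60)&(W[...,0]<140)
for a in range(-60,140,15):
    k=m&(W[...,0]>=a)&(W[...,0]<a+15)
    if k.sum()>3: print(a,k.sum(),"y",np.median(W[k][:,1]).round(1),"z",np.percentile(W[k][:,2],[50,90]).round(1))
h=(hsv[...,2]<70)&(abs(W[...,1])<25)&(W[...,2]>-50)&(W[...,2]<30)&(W[...,0]>85)&(W[...,0]<150)
if h.sum()>5: print("head",h.sum(),np.median(W[h],0).round(1),W[h].min(0).round(1),W[h].max(0).round(1))
E
python3 a.py "(-2,94.5,20)"
```

```text
err mm [1.8 1.1 0.2] rot [-0.2 -0.  -0.1]
-15 42 y -0.1 z [30.3 32.3]
0 52 y -0.7 z [30.  39.9]
15 52 y 2.0 z [29.1 32. ]
30 46 y 4.8 z [29.9 31.7]
45 92 y 2.8 z [24.3 30.6]
60 22 y 1.5 z [21.4 25. ]
75 25 y 2.8 z [21.2 22.9]
90 31 y 1.7 z [12.5 18.5]
head 101 [115.    3.4   3.3] [ 91.1 -10.3  -8.4] [124.5  14.6  17.6]
```

```bash
sed 's/cam("top")/cam("scene")/; s/q=B\[L==i\]/q=B[L==i]/' t.py > ts.py; python3 ts.py; python3 t.py | tail -1
```

```text
obj [280. 206.] 205 band [ 11.  -90.4  37.1] ext [30. 48. 13.] rgb [250. 248. 247.]
obj [315. 211.] 199 band [ 8.4  2.2 37. ] ext [29. 48. 14.] rgb [254. 236.  97.]
obj [350. 217.] 212 band [ 7.8 95.8 36.8] ext [30. 48. 15.] rgb [231.5 105.   71. ]
obj [284. 190.] 360 band [-2.1 94.5 37.7] ext [34. 47. 14.] rgb [206. 100.  62.]
```

>>> {"method": "servo_tool", "body": {"plan": [[[-2.5,-0.5,0,0,0,0,0.8],[-2.5,-0.5,0,0,0,0,0.8],[-2.5,-0.5,0,0,0,0,0.8],[-2.5,-0.5,0,0,0,0,0.8],[-2.5,-0.5,0,0,0,0,0.8],[-2.5,-0.5,0,0,0,0,0.8],[-2.5,-0.5,0,0,0,0,0.8],[-2.5,-0.5,0,0,0,0,0.8],[-2.5,-0.5,0,0,0,0,0.8],[-2.5,-0.5,0,0,0,0,0.8]]]}}

```text
time_s: 55.25
tool_pos: [0.4066, 0.0963, 0.1705]
tool_rot: [0.686, 0.728, -0.001, -0.001]
force: [0.1, 0.1, -2.2]
opening: 0.0268
```

>>> {"method": "servo_tool", "body": {"plan": [[[0,0,0,0,0,0,0.8],[0,0,0,0,0,0,0.8],[0,0,0,0,0,0,0.8],[0,0,0,0,0,0,0.8],[0,0,0,0,0,0,0.8],[0,0,0,0,0,0,0.8],[0,0,0,0,0,0,0.8],[0,0,0,0,0,0,0.8],[0,0,0,0,0,0,0.8],[0,0,0,0,0,0,0.8]]]}}

```text
time_s: 56.5
tool_pos: [0.4066, 0.0963, 0.1705]
tool_rot: [0.686, 0.728, -0.001, -0.001]
force: [-0.5, 0.1, -2.7]
opening: 0.0268
```

>>> {"method": "servo_tool", "body": {"plan": [[[0,0,0,0,0,0,0.8],[0,0,0,0,0,0,0.8],[0,0,0,0,0,0,0.8],[0,0,0,0,0,0,0.8],[0,0,0,0,0,0,0.8],[0,0,0,0,0,0,0.8],[0,0,0,0,0,0,0.8],[0,0,0,0,0,0,0.8],[0,0,0,0,0,0,0.8],[0,0,0,0,0,0,0.8]]]}}

```text
time_s: 57.75
tool_pos: [0.4066, 0.0963, 0.1705]
tool_rot: [0.686, 0.728, -0.001, -0.001]
force: [0.2, 0.2, -1.3]
opening: 0.0272
```

>>> {"method": "servo_tool", "body": {"plan": [[[0,0,0,0,0,0,0.8],[0,0,0,0,0,0,0.8],[0,0,0,0,0,0,0.8],[0,0,0,0,0,0,0.8],[0,0,0,0,0,0,0.8],[0,0,0,0,0,0,0.8],[0,0,0,0,0,0,0.8],[0,0,0,0,0,0,0.8],[0,0,0,0,0,0,0.8],[0,0,0,0,0,0,0.8]]]}}

```text
time_s: 59.0
tool_pos: [0.4066, 0.0963, 0.1705]
tool_rot: [0.686, 0.728, -0.001, -0.001]
force: [-0.4, -0.6, -2.7]
opening: 0.0269
```

```bash
python3 a.py "(-1,94,20)"|head -1;python3 t.py; python3 w.py
python3 - <<'E'
from h import *
for tb in ((-.5,.3,20),(1.5,-93.5,20)):
    pa,Ra=aim(tb,hz=.005);p,R=obs();plan((p,R),[(p+[0,0,.02],R,.8,1),(pa+[0,0,.02],Ra,.8,4),(pa,Ra,.8,2)])
E
```

```text
err mm [ 0.3 -1.  -0.1] rot [-0.2 -0.  -0.1]
obj [366. 183.] 365 band [  1.8 -92.3  37.5] ext [35. 47. 15.] rgb [235. 235. 234.]
obj [325. 187.] 357 band [-0.5  1.7 37.6] ext [34. 48. 14.] rgb [245. 218.  77.]
obj [284. 190.] 356 band [-2.1 94.3 37.4] ext [35. 47. 14.] rgb [204.5 100.   61. ]
[367. 200.] [ 0.5681 -0.0806] [27.8 36. ] toe -0.7 band [-37.1 -93.5]
[284. 205.] [0.5553 0.1097] [30.  28.9] toe 0.9 band [-38.2  97.2]
[[[0,0,-20,0,0,0,0.8],[-23,0,-20,0,0,0,0.8],[-46.5,0,-20,0,0,0,0.8],[-69.5,0,-20,0,0,0,0.8],[-92.5,0.5,-20,0,0,0,0.8],[-92.5,0.5,-10,0,0,0,0.8],[-92.5,0.5,0,0,0,0,0.8],[-92.5,0.5,0,0,0,0,0.8],[-92.5,0.5,0,0,0,0,0.8],[-92.5,0.5,0,0,0,0,0.8]]]
[[[0,0,-20,0,0,0,0.8],[-46.5,0.5,-20,0,0,0,0.8],[-93,1,-20.5,0,0,0,0.8],[-140,2,-20.5,0,0,0,0.8],[-186.5,2.5,-20.5,0,0,0,0.8],[-186.5,2.5,-10.5,0,0,0,0.8],[-186.5,2.5,-0.5,0,0,0,0.8],[-186.5,2.5,-0.5,0,0,0,0.8],[-186.5,2.5,-0.5,0,0,0,0.8],[-186.5,2.5,-0.5,0,0,0,0.8]]]
```

Copper was held on target for about 5 s. Brass is next, 93.5 mm along.

>>> {"method": "servo_tool", "body": {"plan": [[[0,0,-20,0,0,0,0.8],[-23,0,-20,0,0,0,0.8],[-46.5,0,-20,0,0,0,0.8],[-70,0,-20,0,0,0,0.8],[-93.5,0.5,-20,0,0,0,0.8],[-93.5,0.5,-10,0,0,0,0.8],[-93.5,0.5,0,0,0,0,0.8],[-93.5,0.5,0,0,0,0,0.8],[-93.5,0.5,0,0,0,0,0.8],[-93.5,0.5,0,0,0,0,0.8]]]}}

```text
time_s: 60.4
tool_pos: [0.4128, 0.0033, 0.1707]
tool_rot: [0.686, 0.728, -0.001, -0.001]
force: [-1.4, 0.0, -1.6]
opening: 0.027
```

```bash
python3 a.py "(-.5,.3,20)";python3 t.py
```

```text
err mm [ 0.4 -0.5 -0. ] rot [-0.1 -0.  -0.1]
-15 35 y -3.1 z [30.4 33.6]
0 49 y -0.3 z [30.5 36.4]
15 53 y 3.8 z [29.4 32.2]
30 52 y 3.6 z [29.1 32.2]
45 82 y 3.1 z [24.4 30.3]
60 19 y 3.4 z [22.8 24.6]
75 21 y 1.5 z [21.3 23.1]
90 30 y 2.4 z [13.7 20.3]
head 90 [115.    2.9   3.6] [101.2 -10.7  -8.2] [127.3  13.8  16.2]
obj [366. 183.] 361 band [  2.  -92.   37.5] ext [35. 47. 14.] rgb [239. 239. 237.]
obj [325. 187.] 354 band [-0.5  0.9 37.8] ext [34. 47. 14.] rgb [244.5 218.   78. ]
obj [284. 190.] 357 band [-1.9 94.8 37.5] ext [35. 47. 14.] rgb [130.  62.  44.]
```

Aim error is under 1 mm. I'll hold still on brass, then go to steel.

>>> {"method": "servo_tool", "body": {"plan": [[[0,0,0,0,0,0,0.8],[0,0,0,0,0,0,0.8],[0,0,0,0,0,0,0.8],[0,0,0,0,0,0,0.8],[0,0,0,0,0,0,0.8],[0,0,0,0,0,0,0.8],[0,0,0,0,0,0,0.8],[0,0,0,0,0,0,0.8],[0,0,0,0,0,0,0.8],[0,0,0,0,0,0,0.8]]]}}

```text
time_s: 61.75
tool_pos: [0.4126, 0.003, 0.1705]
tool_rot: [0.686, 0.728, -0.001, -0.001]
force: [-0.8, -0.1, -1.1]
opening: 0.0268
```

>>> {"method": "servo_tool", "body": {"plan": [[[0,0,0,0,0,0,0.8],[0,0,0,0,0,0,0.8],[0,0,0,0,0,0,0.8],[0,0,0,0,0,0,0.8],[0,0,0,0,0,0,0.8],[0,0,0,0,0,0,0.8],[0,0,0,0,0,0,0.8],[0,0,0,0,0,0,0.8],[0,0,0,0,0,0,0.8],[0,0,0,0,0,0,0.8]]]}}

```text
time_s: 63.0
tool_pos: [0.4126, 0.003, 0.1705]
tool_rot: [0.686, 0.728, -0.001, -0.001]
force: [0.5, 0.1, -1.9]
opening: 0.0266
```

>>> {"method": "servo_tool", "body": {"plan": [[[0,0,0,0,0,0,0.8],[0,0,0,0,0,0,0.8],[0,0,0,0,0,0,0.8],[0,0,0,0,0,0,0.8],[0,0,0,0,0,0,0.8],[0,0,0,0,0,0,0.8],[0,0,0,0,0,0,0.8],[0,0,0,0,0,0,0.8],[0,0,0,0,0,0,0.8],[0,0,0,0,0,0,0.8]]]}}

```text
time_s: 64.25
tool_pos: [0.4126, 0.003, 0.1705]
tool_rot: [0.686, 0.728, -0.001, -0.001]
force: [0.8, -0.3, -2.0]
opening: 0.0265
```

>>> {"method": "servo_tool", "body": {"plan": [[[0,0,0,0,0,0,0.8],[0,0,0,0,0,0,0.8],[0,0,0,0,0,0,0.8],[0,0,0,0,0,0,0.8],[0,0,0,0,0,0,0.8],[0,0,0,0,0,0,0.8],[0,0,0,0,0,0,0.8],[0,0,0,0,0,0,0.8],[0,0,0,0,0,0,0.8],[0,0,0,0,0,0,0.8]]]}}

```text
time_s: 65.5
tool_pos: [0.4126, 0.003, 0.1705]
tool_rot: [0.686, 0.728, -0.001, -0.001]
force: [0.3, -0.6, -2.5]
opening: 0.0264
```

>>> {"method": "servo_tool", "body": {"plan": [[[0,0,-20,0,0,0,0.8],[-23,0.5,-20,0,0,0,0.8],[-46.5,1,-20,0,0,0,0.8],[-70,1.5,-20,0,0,0,0.8],[-93.5,2,-20,0,0,0,0.8],[-93.5,2,-10,0,0,0,0.8],[-93.5,2,-0.5,0,0,0,0.8],[-93.5,2,-0.5,0,0,0,0.8],[-93.5,2,-0.5,0,0,0,0.8],[-93.5,2,-0.5,0,0,0,0.8]]]}}

```text
time_s: 66.75
tool_pos: [0.4204, -0.0899, 0.1712]
tool_rot: [0.686, 0.728, -0.001, -0.001]
force: [-0.2, -0.3, -1.9]
opening: 0.0268
```

```bash
python3 a.py "(1.5,-93.5,20)";python3 t.py
```

```text
err mm [ 0.2 -0.2  0.2] rot [-0.1  0.  -0.1]
-15 25 y -2.2 z [30.2 31.6]
0 43 y -1.7 z [30.7 34.8]
15 49 y 3.3 z [29.4 32.3]
30 52 y 5.6 z [29.  32.7]
45 85 y 4.7 z [24.9 31.3]
60 24 y 3.2 z [21.8 25.7]
75 19 y 2.3 z [20.2 22.9]
90 27 y 2.3 z [14.3 19.4]
head 84 [115.5   3.9   3.6] [104.   -9.3  -8.6] [126.5  14.2  13.6]
obj [366. 183.] 362 band [  2.6 -92.2  37.7] ext [34. 47. 13.] rgb [226.5 226.5 225.5]
obj [325. 187.] 360 band [-0.6  1.3 38. ] ext [35. 47. 14.] rgb [162. 133.  51.]
obj [284. 189.] 358 band [-1.7 94.  37.7] ext [35. 47. 14.] rgb [215. 102.  63.]
```

>>> {"method": "servo_tool", "body": {"plan": [[[0,0,0,0,0,0,0.8],[0,0,0,0,0,0,0.8],[0,0,0,0,0,0,0.8],[0,0,0,0,0,0,0.8],[0,0,0,0,0,0,0.8],[0,0,0,0,0,0,0.8],[0,0,0,0,0,0,0.8],[0,0,0,0,0,0,0.8],[0,0,0,0,0,0,0.8],[0,0,0,0,0,0,0.8]]]}}

```text
time_s: 68.1
tool_pos: [0.4202, -0.0902, 0.171]
tool_rot: [0.686, 0.728, -0.001, -0.001]
force: [0.2, -0.6, -1.5]
opening: 0.027
```

>>> {"method": "servo_tool", "body": {"plan": [[[0,0,0,0,0,0,0.8],[0,0,0,0,0,0,0.8],[0,0,0,0,0,0,0.8],[0,0,0,0,0,0,0.8],[0,0,0,0,0,0,0.8],[0,0,0,0,0,0,0.8],[0,0,0,0,0,0,0.8],[0,0,0,0,0,0,0.8],[0,0,0,0,0,0,0.8],[0,0,0,0,0,0,0.8]]]}}

```text
time_s: 69.35
tool_pos: [0.4201, -0.0902, 0.171]
tool_rot: [0.686, 0.728, -0.001, -0.001]
force: [-0.4, -0.2, -2.3]
opening: 0.0266
```

>>> {"method": "servo_tool", "body": {"plan": [[[0,0,0,0,0,0,0.8],[0,0,0,0,0,0,0.8],[0,0,0,0,0,0,0.8],[0,0,0,0,0,0,0.8],[0,0,0,0,0,0,0.8],[0,0,0,0,0,0,0.8],[0,0,0,0,0,0,0.8],[0,0,0,0,0,0,0.8],[0,0,0,0,0,0,0.8],[0,0,0,0,0,0,0.8]]]}}

```text
time_s: 70.6
tool_pos: [0.4201, -0.0902, 0.171]
tool_rot: [0.686, 0.728, -0.001, -0.001]
force: [0.3, -0.5, -2.5]
opening: 0.0264
```

>>> {"method": "servo_tool", "body": {"plan": [[[0,0,0,0,0,0,0.8],[0,0,0,0,0,0,0.8],[0,0,0,0,0,0,0.8],[0,0,0,0,0,0,0.8],[0,0,0,0,0,0,0.8],[0,0,0,0,0,0,0.8],[0,0,0,0,0,0,0.8],[0,0,0,0,0,0,0.8],[0,0,0,0,0,0,0.8],[0,0,0,0,0,0,0.8]]]}}

```text
time_s: 71.85
tool_pos: [0.4202, -0.0902, 0.171]
tool_rot: [0.686, 0.728, -0.001, -0.001]
force: [-0.9, 0.1, -1.0]
opening: 0.0268
```

```bash
python3 t.py; python3 w.py
python3 - <<'E'
from h import *
# return to the very pose at which the wand was gripped (measured .6142,.3295,.0651)
g=np.array([.6142,.3295,.0651]);R=Ro.from_quat([.999,-.045,0,0]).as_matrix();p,Rc=obs()
c=plan((p,Rc),[(p+[0,0,.05],Rc,.8,3),((.45,.10,.22),down(75),.8,7),((.52,.24,.20),down(35),.8,6),(g+[0,0,.09],R,.8,6),(g+[0,0,.09],R,.8,8)])
E
```

```text
obj [366. 183.] 360 band [  2.3 -91.7  37.5] ext [34. 47. 14.] rgb [227.  227.5 225.5]
obj [325. 187.] 357 band [-0.4  1.3 37.6] ext [34. 48. 14.] rgb [163. 134.  51.]
obj [284. 190.] 355 band [-1.9 93.5 37.5] ext [34. 47. 13.] rgb [214. 102.  63.]
[284. 206.] [0.5533 0.1091] [35.7 28.9] toe 3.6 band [-40.3  96.8]
[[[0,0,-16.5,0,0,0,0.8],[0,0,-33.5,0,0,0,0.8],[0,0,-50,0,0,0,0.8],[27,5.5,-50,0,0,2.5,0.8],[53.5,11.5,-50,0,0,5.5,0.8],[80.5,17.5,-49.5,0,0,8,0.8],[107.5,23.5,-49.5,0,0,10.5,0.8],[134.5,29,-49.5,0,0,13,0.8],[161,35,-49.5,0,0,16,0.8],[188,41,-49,0,0,18.5,0.8]]]
[[[25.5,5,3,0,0,6.5,0.8],[51,10.5,6.5,0,0,13,0.8],[77,15.5,10,0,0,20,0.8],[102.5,20.5,13,0,0,26.5,0.8],[128,26,16.5,0,0,33,0.8],[153.5,31,19.5,0,0,40,0.8],[172,42.5,27,0,0,46.5,0.8],[190.5,53.5,34.5,0,0,53.5,0.8],[209,65,42,0,0,60,0.8],[227.5,76,49.5,0,0,66.5,0.8]]]
[[[18,-12.5,7.5,0,0,7,0.8],[35.5,-25,15,0,0,13.5,0.8],[35.5,-25,15,0,0,13.5,0.8],[35.5,-25,15,0,0,13.5,0.8],[35.5,-25,15,0,0,13.5,0.8],[35.5,-25,15,0,0,13.5,0.8],[35.5,-25,15,0,0,13.5,0.8],[35.5,-25,15,0,0,13.5,0.8],[35.5,-25,15,0,0,13.5,0.8],[35.5,-25,15,0,0,13.5,0.8]]]
```

>>> {"method": "servo_tool", "body": {"plan": [[[0,0,-16.5,0,0,0,0.8],[0,0,-33.5,0,0,0,0.8],[0,0,-50,0,0,0,0.8],[27,5.5,-50,0,0,2.5,0.8],[53.5,11.5,-50,0,0,5.5,0.8],[80.5,17.5,-49.5,0,0,8,0.8],[107.5,23.5,-49.5,0,0,10.5,0.8],[134.5,29,-49.5,0,0,13,0.8],[161,35,-49.5,0,0,16,0.8],[188,41,-49,0,0,18.5,0.8]]]}}

```text
time_s: 73.2
tool_pos: [0.4501, 0.1008, 0.2199]
tool_rot: [0.794, 0.607, -0.001, -0.001]
force: [-0.5, -0.2, -1.9]
opening: 0.027
```

>>> {"method": "servo_tool", "body": {"plan": [[[25.5,5,3,0,0,6.5,0.8],[51,10.5,6.5,0,0,13,0.8],[77,15.5,10,0,0,20,0.8],[102.5,20.5,13,0,0,26.5,0.8],[128,26,16.5,0,0,33,0.8],[153.5,31,19.5,0,0,40,0.8],[172,42.5,27,0,0,46.5,0.8],[190.5,53.5,34.5,0,0,53.5,0.8],[209,65,42,0,0,60,0.8],[227.5,76,49.5,0,0,66.5,0.8]]]}}

```text
time_s: 74.45
tool_pos: [0.583, 0.3002, 0.1693]
tool_rot: [0.997, 0.071, -0.002, 0.0]
force: [-0.4, 0.2, -2.1]
opening: 0.0267
```

>>> {"method": "servo_tool", "body": {"plan": [[[18,-12.5,7.5,0,0,7,0.8],[35.5,-25,15,0,0,13.5,0.8],[35.5,-25,15,0,0,13.5,0.8],[35.5,-25,15,0,0,13.5,0.8],[35.5,-25,15,0,0,13.5,0.8],[35.5,-25,15,0,0,13.5,0.8],[35.5,-25,15,0,0,13.5,0.8],[35.5,-25,15,0,0,13.5,0.8],[35.5,-25,15,0,0,13.5,0.8],[35.5,-25,15,0,0,13.5,0.8]]]}}

```text
time_s: 75.7
tool_pos: [0.614, 0.3297, 0.1549]
tool_rot: [0.999, -0.044, -0.001, 0.0]
force: [0.3, -0.5, -0.9]
opening: 0.0268
```

Run:
```python
from h import *
g=np.array([.6142,.3295,.0651]);R=Ro.from_quat([.999,-.045,0,0]).as_matrix();p,Rc=obs();print(((p-g)*1000).round(1))
plan((p,Rc),[(g+[0,0,.03],R,.8,4),(g+[0,0,.004],R,.8,4),(g+[0,0,.003],R,.8,2)])
```

```text
[-0.2  0.2 89.8]
[[[0,0,15,0,0,0,0.8],[0,0,30,0,0,0,0.8],[0.5,0,45,0,0,0,0.8],[0.5,0,60,0,0,0,0.8],[0.5,0,66.5,0,0,0,0.8],[0.5,0,73,0,0,0,0.8],[0.5,0,79.5,0,0,0,0.8],[0.5,0,86,0,0,0,0.8],[0.5,0,86.5,0,0,0,0.8],[0.5,0,87,0,0,0,0.8]]]
```

>>> {"method": "servo_tool", "body": {"plan": [[[0,0,15,0,0,0,0.8],[0,0,30,0,0,0,0.8],[0,0,45,0,0,0,0.8],[0,0,60,0,0,0,0.8],[0,0,66.5,0,0,0,0.8],[0,0,73,0,0,0,0.8],[0,0,79.5,0,0,0,0.8],[0,0,86,0,0,0,0.8],[0,0,86.5,0,0,0,0.8],[0,0,87,0,0,0,0.8]]]}}

```text
time_s: 76.95
tool_pos: [0.6139, 0.3297, 0.0681]
tool_rot: [0.999, -0.045, -0.001, 0.0]
force: [0.2, 0.9, -1.5]
opening: 0.0268
```

>>> {"method": "servo_tool", "body": {"plan": [[[0,0,0.5,0,0,0,0.8],[0,0,1,0,0,0,0.8],[0,0,1.5,0,0,0,0.8],[0,0,2,0,0,0,0.8],[0,0,2.5,0,0,0,0.8],[0,0,2.5,0,0,0,0.8],[0,0,2.5,0,0,0,0.8],[0,0,2.5,0,0,0,0.8],[0,0,2.5,0,0,0,0.8],[0,0,2.5,0,0,0,0.8]]]}}

```text
time_s: 78.2
tool_pos: [0.6138, 0.3296, 0.0654]
tool_rot: [0.999, -0.045, -0.001, 0.0]
force: [-0.4, -0.3, -2.1]
opening: 0.0268
```

>>> {"method": "servo_tool", "body": {"plan": [[[0,0,0.5,0,0,0,0.8],[0,0,0.5,0,0,0,0.8],[0,0,0.5,0,0,0,0.55],[0,0,0.5,0,0,0,0.4],[0,0,0.5,0,0,0,0.3],[0,0,0.5,0,0,0,0.3],[0,0,0.5,0,0,0,0.3],[0,0,-20,0,0,0,0.3],[0,0,-40,0,0,0,0.3],[0,0,-70,0,0,0,0.3]]]}}

```text
time_s: 79.45
tool_pos: [0.614, 0.3297, 0.1372]
tool_rot: [0.999, -0.045, -0.001, 0.0]
force: [0.0, -0.8, 0.2]
opening: 0.0597
```

>>> {"method": "servo_tool", "body": {"plan": [[[0,0,-30,0,0,0,0],[-30,0,-60,0,0,0,0],[-70,10,-80,0,0,0,0],[-110,20,-90,0,0,0,0],[-140,0,-90,0,0,0,0],[-160,-30,-90,0,0,0,0],[-180,-60,-90,0,0,0,0],[-200,-60,-90,0,0,0,0],[-210,-60,-90,0,0,0,0],[-210,-60,-90,0,0,0,0]]]}}

```text
time_s: 80.7
tool_pos: [0.4099, 0.4074, 0.2266]
tool_rot: [0.999, -0.044, -0.001, 0.0]
force: [0.6, 0.6, -0.4]
opening: 0.0855
```

```bash
python3 t.py; python3 w.py
python3 - <<'E'
from h import *
c=cam("top");s=cam("scene");a=c["image"][90:300,140:500];b=s["image"][110:320,180:540]
cv2.imwrite("pics/p4.png",np.vstack([cv2.resize(x,(514,300),interpolation=cv2.INTER_CUBIC)[:,:,::-1] for x in(a,b)]))
P=pts(c);im=c["image"].astype(int)
m=(P[...,2]>.084)&(P[...,2]<.096)&(P[...,0]>.57)&(P[...,0]<.66)&(P[...,1]>.27)&(P[...,1]<.42)&(im[...,0]>150)&(im[...,1]>70)
N,L,S,C=cv2.connectedComponentsWithStats(m.astype(np.uint8));q=P[L==1+np.argmax(S[1:,4])]
u,sv,vt=np.linalg.svd(q[:,:2]-q[:,:2].mean(0),full_matrices=False);print("wand",vt[0],q.mean(0))
E
```

```text
obj [366. 183.] 362 band [  1.8 -91.8  37.7] ext [35. 48. 14.] rgb [228.  228.  226.5]
obj [325. 187.] 360 band [-0.4  0.9 38.1] ext [34. 48. 14.] rgb [239.  207.   72.5]
obj [284. 190.] 356 band [-2.1 94.8 37.5] ext [34. 47. 14.] rgb [203.5  95.   59. ]
[367. 200.] [ 0.568  -0.0808] [27.9 35.3] toe -1.0 band [-37.2 -93.7]
[284. 206.] [0.5533 0.1091] [36.3 27.8] toe 4.1 band [-40.2  96.8]
wand [-0.08463611 -0.99641193] [0.61243631 0.33762289 0.09025751]
```

View pics/p4.png

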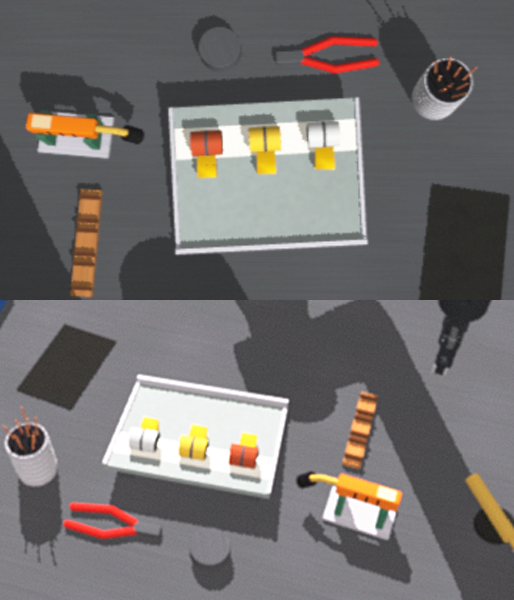

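The wand is home at (65,125) and all three tubes are chocked on the band at (206,143), (265,139) and (323,134). The bystanders haven't moved and the arm is clear, so I'm handing in.

```bash
python3 -c "
from station import manip
print(manip.sign_off(), manip.get_obs()['time_s'])"
```

```text
the job is handed in; nothing more can be done
the job is handed in; nothing more can be done
```

The job is done and handed in, at about 81 s of the 210 s allowed; the hand-in gave no verdict.

- **Tubes:** all three were there, and each lies on the white band against its own wedge. At the last check, copper was 2 mm downhill of the band's centre line, brass on it, and steel 2 mm uphill. The positions stayed the same within about 1 mm from placing to hand-in.
- **Readings:** I aimed the wand at copper, then brass, then steel, from 115 mm off each tube's middle, holding still for 5 s or more each time. The aim was within about 1 mm by the arm's own readings.
- **Wand:** it is back on its rest, level, within 2 mm and 0.5° of where it started. The arm stands clear.
- **Bystanders:** the can, pliers and weight look unmoved in the last picture; I didn't measure them. No wedge was seen to be knocked.

**Disagreements:**
- The two cameras differed by 1–2 mm along the band, and the arm's readings were also 1–2 mm off the top camera there.
- The scene camera put the wand's head 3–4 mm to one side. I treated that as mostly camera bias and corrected only the copper aim, by about 1.5 mm. The tubes' half-length is 25 mm.
- The brass tube's wedge merged with the tube in the colour mask, so I checked it by eye only.

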